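# Take the green cup out of the leaning tea-set case and set it on its saucer

### The job

Turn aside the brass keeper over the green toy cup, lift the cup straight out of its recess in the leaning case and set it down, upright and without dropping it, in the middle of the blue saucer. Turn that keeper back to where it lay over the now empty recess, and leave the saucer, the other cups with their keepers, and the toys around where they are.

Things in the scene. Friction and masses are not known exactly. Their poses are not given: they have to be found in the camera images.
- cup_green: Green plastic toy cup, 60 mm across (58 at the foot), 66 mm tall, with a loop handle 23 mm out to its own +y between 37 and 63 mm above its foot; origin at the centre of its underside, its z axis is the cup's axis, mouth to +z. About 90 g (0.7 to 1.4 times that). It starts in one of the three recesses, leaning with the case.
- cup_red: Red plastic toy cup, 60 mm across (58 at the foot), 66 mm tall, with a loop handle 23 mm out to its own +y between 37 and 63 mm above its foot; origin at the centre of its underside, its z axis is the cup's axis, mouth to +z. In another of the recesses; stays there.
- cup_yellow: Yellow plastic toy cup, 60 mm across (58 at the foot), 66 mm tall, with a loop handle 23 mm out to its own +y between 37 and 63 mm above its foot; origin at the centre of its underside, its z axis is the cup's axis, mouth to +z. In the remaining recess; stays there.
- case: Fixed teal case with a white fitted insert. Origin at table height; x axis (level) points to its high side, y left along the row of recesses. The insert's face (220 mm up the slope, 345 along y, rim 8 mm thick and 5 proud) slopes 30 degrees: in the case's frame upslope is (0.866, 0, 0.5), outward normal (-0.5, 0, 0.866). Recesses 105 mm apart, 80 mm upslope of the insert's lower edge.
- saucer: Blue ceramic saucer, loose on the table, 148 mm across, 14 mm high; flat inner floor 80 mm across, 5 mm above its origin, which is the centre of its underside; about 0.22 kg.
- doll: Wooden peg doll in red with a blue hat, 48 mm across, 145 mm tall, stands beside the saucer; origin under its foot. Leave alone.
- pepper: White jar with a red cap, 44 mm across, 85 mm tall, stands near the saucer; origin under its foot. Leave alone.
- moneybox: Green toy house money box with a red roof, 54 x 64 mm, 72 mm tall, stands on the robot's side of the saucer; origin under its middle. Leave alone.
- drum: Blue and yellow toy drum, 88 mm across, 62 mm tall, stands near the case; origin under its foot. Leave alone.
- truck: Red and green toy truck, 130 x 64 mm, 74 mm tall, left of the case; origin at table height under its middle. Leave alone.
- keeper_left (a joint): Brass keeper arm of the left recess (left along the case's y; left is +y), rad: 0 = pointing straight down the slope over the cup; grows as its free end swings to the case's -y; stop at 1.6. Turns about the insert's normal, pivot 78 mm upslope of the recess's centre. Stays where left; 0.5 N at the knob moves it; from 1.05 clear of the cup. Arm 12 wide, 6 thick, its underside 40 mm above the insert's face.
- knob_left (a point): Middle of the upright wooden knob on the free end of the left keeper: 14 mm across, 28 mm long, along the insert's normal, 78 mm from the pivot. This point is 60 mm above the insert's face, the knob's foot 46 mm above it.
- recess_left (a point): Centre of the mouth of the left recess, on the insert's face. Square, 65 mm wide, 30 mm deep; a cup stands in it 36 mm proud of the face, its axis along the insert's normal.
- keeper_middle (a joint): Brass keeper arm of the middle recess (middle along the case's y; left is +y), rad: 0 = pointing straight down the slope over the cup; grows as its free end swings to the case's -y; stop at 1.6. Turns about the insert's normal, pivot 78 mm upslope of the recess's centre. Stays where left; 0.5 N at the knob moves it; from 1.05 clear of the cup. Arm 12 wide, 6 thick, its underside 40 mm above the insert's face.
- knob_middle (a point): Middle of the upright wooden knob on the free end of the middle keeper: 14 mm across, 28 mm long, along the insert's normal, 78 mm from the pivot. This point is 60 mm above the insert's face, the knob's foot 46 mm above it.
- recess_middle (a point): Centre of the mouth of the middle recess, on the insert's face. Square, 65 mm wide, 30 mm deep; a cup stands in it 36 mm proud of the face, its axis along the insert's normal.
- keeper_right (a joint): Brass keeper arm of the right recess (right along the case's y; left is +y), rad: 0 = pointing straight down the slope over the cup; grows as its free end swings to the case's -y; stop at 1.6. Turns about the insert's normal, pivot 78 mm upslope of the recess's centre. Stays where left; 0.5 N at the knob moves it; from 1.05 clear of the cup. Arm 12 wide, 6 thick, its underside 40 mm above the insert's face.
- knob_right (a point): Middle of the upright wooden knob on the free end of the right keeper: 14 mm across, 28 mm long, along the insert's normal, 78 mm from the pivot. This point is 60 mm above the insert's face, the knob's foot 46 mm above it.
- recess_right (a point): Centre of the mouth of the right recess, on the insert's face. Square, 65 mm wide, 30 mm deep; a cup stands in it 36 mm proud of the face, its axis along the insert's normal.
Not all that is in view belongs to the job. There is more than one size of the cup_green; the one meant has the size given above. There is more than one size of the saucer; the one meant has the size given above.

How it is judged:
By the outcome, as a careful person would: the job done as asked, in the order asked, and still so for the second after the job is handed in, with the robot touching nothing.
It also fails if it takes over 64 s, if anything falls off the work surface, if the arm or the gripper's body presses on something with over 40 N, if the wrist force passes 120 N, or if a joint passes its speed limit or range.

### The arm

A 6-joint arm with a two-finger parallel gripper is mounted at the origin on the work surface. World frame = base frame: x ahead of the robot, y to its left, z up, the work surface at z = 0. Lengths are in mm, angles in rad, forces in N, time in s.
With the tool pointing down it reaches from about 225 to 875 mm from the base axis. Payload 3.4 kg.
Tool frame: the origin (TCP) lies midway between the tips of the shut fingers; the grasp point (between the pads) lies 19 mm behind it; z points along the fingers, y is the line along which they close (so a half turn about z gives the same grasp; the last joint's range is limited). The gripper opens to 85 mm and grips with 20 to 120 N. Pads are 22 mm wide; open, the fingers measure 114 mm over their backs; the gripper's body (76 mm by 85 mm) begins 54 mm behind the grasp point. The pads swing forward as they close: fully open they stand 13 mm farther back than shut.
Start: joints at [1.194, 0.276, 1.505, -0, 1.361, -0.121], TCP at [145.502, 556.322, 204.128] pointing down, gripper open.
Joint ranges: [-2.89, 2.89], [-0.75, 2.08], [0.22, 2.7], [-1.18, 4.32], [0.11, 2.71], [-2.7, 2.7]. Speed limits (rad/s): [2.57, 2.57, 3.14, 3.14, 3.14, 3.14].

### API

Orientations are given as a unit quaternion [w, x, y, z].
In Python, from workcell import manip gives the robot as it stands.
- The arm moves only by the shell command python3 -m creep 'ROWS' [OPENING]. ROWS is JSON, a list of rows, each an object of numbers: "x", "y", "z": the shift along the tool's x, y, z scaled (see below); "roll": the turn about the tool's z scaled (see below). In form: [{"x": .., "y": .., "z": .., "roll": ..}, ...]. A call has exactly 10 rows; each row is the pose to reach, as a shift and turn from the pose commanded when the call began, along the tool's axes at that moment, turning the shorter way round; what a row does not reach only later rows make up. The controller multiplies each number of a shift by 0.3 m and each number of a turn by 180 degrees. A row lasts 1/12 s, in which the tool goes at most 41.7 mm and 7.16 degrees, less where a joint would pass 70% of its speed; a pose out of reach is approached as far as the arm can. A call with a number of a shift or a turn outside -1 to 1 is refused whole. A call with a gripper value outside its range is refused whole. OPENING is the closure, from 0 (fully open) to 1 (shut), set as the call begins (- or left out, the last holds). The fingers move at their own pace and stop on an object; the grip force is fixed at half the most. Time passes only in rows, so rows that repeat a pose let the fingers close, or fill a call up. It gives the time, the measured TCP pose, the force, the opening and the grip force at its end, in the units of the state.
- manip.get_obs(): the state, without advancing time (a new reading comes with each control period).
- manip.camera(name): name is "scene" or "top" or "wrist"; returns the picture (384x512x3 uint8, red, green, blue); there is no depth.
- manip.camera_params(name): a dict with "fx", "fy", "cx", "cy" (pixels), "distortion" ([k1, k2, p1, p2, k3] as OpenCV has them; the pictures are not rectified), "world_from_camera" (4x4, takes a point from camera to world coordinates). Camera axes: x right, y down, z forward; pixel columns grow to the right and rows downward; lengths in mm; the calibration is good to about 2 mm. A picture is of the moment at which its call begins: read the wrist's pose just before it. camera_params takes no time and is no camera call; for the wrist camera it gives the pose at the moment of the call.
- manip.hand_in(): hands the job in; it is judged then, once.
The state is a dict: "t": time; "joint_positions": joint angles; "joint_velocities": joint speeds; "joint_torque": joint torques, N m; "tool_pos": TCP position; "orientation": TCP orientation; "ft_force": force on the tool from outside, world axes, zero at the start; "torque": the same for the moment, N m; "finger_gap": finger opening in mm; "grasp_force": force on a finger pad.
Only numpy, scipy, OpenCV 4.12 (cv2) and the standard library are available. Lean on these libraries where they do the work, as an engineer would, in place of code of your own. Each camera call takes 0.05 s, during which the arm holds its last target. There are 200 camera calls.

## Working session

There is one attempt and no reset: what is moved stays moved. The work goes in short steps, Python scripts to look and compute and a shell command to move; the robot and the scene stay as the last step left them, time stands still between calls to the robot, and variables do not carry over. Pictures are saved under pics/ and viewed, at most 10 in all, crops included, and the job is handed in when it is done.

```bash
mkdir -p pics; ls; python3 - <<'E'
from workcell import manip
import cv2,numpy as np
for n in ("scene","top"):
    im=manip.camera(n); cv2.imwrite(f"pics/{n}0.png",im[:,:,::-1])
    p=manip.camera_params(n); print(n,p["fx"],p["fy"],p["cx"],p["cy"],p["distortion"]);print(np.round(p["world_from_camera"],3))
o=manip.get_obs();print(o)
E
```

```text
pics
scene 393.8637042105301 393.8637042105301 254.52588813797564 186.7626431284443 [-0.08695248  0.          0.          0.          0.        ]
[[-5.710000e-01  4.930000e-01 -6.560000e-01  1.306424e+03]
 [ 8.210000e-01  3.530000e-01 -4.490000e-01  6.371020e+02]
 [ 1.000000e-02 -7.950000e-01 -6.070000e-01  8.991360e+02]
 [ 0.000000e+00  0.000000e+00  0.000000e+00  1.000000e+00]]
top 440.07475834334974 440.07475834334974 251.51866593109278 190.579885261252 [0.032518 0.       0.       0.       0.      ]
[[ 1.400000e-02 -9.940000e-01  1.070000e-01  3.024490e+02]
 [-1.000000e+00 -1.300000e-02  8.000000e-03  2.836200e+01]
 [-6.000000e-03 -1.070000e-01 -9.940000e-01  1.393226e+03]
 [ 0.000000e+00  0.000000e+00  0.000000e+00  1.000000e+00]]
{'t': 0.1, 'joint_positions': array([ 1.19397725e+00,  2.76549364e-01,  1.50599168e+00,  2.87364447e-07,
        1.36071365e+00, -1.21006231e-01]), 'joint_velocities': array([ 5.41117976e-05, -2.14327847e-03, -2.05225103e-03, -3.11482135e-04,
       -3.47737279e-04,  2.29339032e-03]), 'joint_torque': array([ 2.64113965e-03, -4.17703915e+01, -2.46405834e+01, -1.77024922e-04,
        6.00862622e-03,  1.78724278e-06]), 'tool_pos': array([145.31254687, 555.80756316, 203.32213114]), 'orientation': array([-2.04857962e-04,  1.27557935e-01,  9.91830773e-01, -8.05373253e-04]), 'ft_force': array([-0.29045911, -0.78848176, -0.4185085 ]), 'torque': array([ 0.04088765, -0.03879016,  0.0020623 ]), 'grasp_force': 0.0, 'finger_gap': 85.32094640118055}
```

View pics/scene0.png

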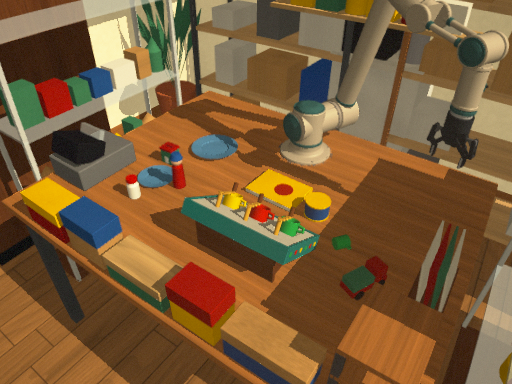

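View pics/top0.png

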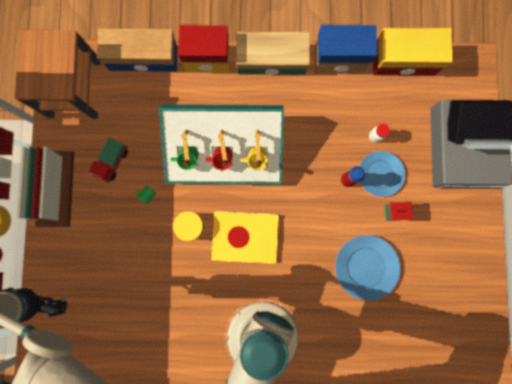

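The scene shows the green cup in the left recess (top ≈ (186,157)), with red and yellow beside it, and the keeper pivots at row ≈133. The smaller saucer is at top ≈ (382,174), with the doll at (353,177), the pepper at (379,132) and the house at (400,211). Next I'll work out a rough location and bring the wrist camera over.

```bash
cat > h.py <<'E'
from workcell import manip
import cv2,numpy as np
def ray(p,uv):
    K=np.array([[p["fx"],0,p["cx"]],[0,p["fy"],p["cy"]],[0,0,1.]])
    q=cv2.undistortPoints(np.array([[uv]],float),K,np.array(p["distortion"]))[0,0]
    T=np.array(p["world_from_camera"]); d=T[:3,:3]@[q[0],q[1],1]; return T[:3,3],d/np.linalg.norm(d)
def atz(p,uv,z):
    o,d=ray(p,uv); return o+d*(z-o[2])/d[2]
def tri(obs):
    A=np.zeros((3,3));b=np.zeros(3);R=[ray(*x) for x in obs]
    for o,d in R:
        M=np.eye(3)-np.outer(d,d);A+=M;b+=M@o
    X=np.linalg.solve(A,b); return X,[np.linalg.norm((np.eye(3)-np.outer(d,d))@(X-o)) for o,d in R]
def proj(p,X):
    K=np.array([[p["fx"],0,p["cx"]],[0,p["fy"],p["cy"]],[0,0,1.]])
    T=np.linalg.inv(np.array(p["world_from_camera"]))
    return cv2.projectPoints(np.atleast_2d(X).astype(float),cv2.Rodrigues(T[:3,:3])[0],T[:3,3],K,np.array(p["distortion"]))[0][:,0]
def R():
    from scipy.spatial.transform import Rotation as Q
    o=manip.get_obs();q=o["orientation"];return Q.from_quat([q[1],q[2],q[3],q[0]]).as_matrix(),np.array(o["tool_pos"])
def shot(name,scale=1,crop=None):
    import pickle
    p=manip.camera_params("wrist");im=manip.camera("wrist");cv2.imwrite(f"pics/{name}.png",im[:,:,::-1]);pickle.dump(p,open(f"pics/{name}.pkl","wb"))
E
python3 - <<'E'
from h import *
np.set_printoptions(precision=1,suppress=True)
t=manip.camera_params("top");s=manip.camera_params("scene")
print(tri([(t,(186,157)),(s,(290,226))]),tri([(t,(221,158)),(s,(261,212))]),tri([(t,(257,158)),(s,(233,200))]))
for n,u,z in (("saucer",(382,174),14),("big",(368,267),14),("drum",(187,226),62),("tl",(161,107),150),("tr",(284,107),150),("bl",(167,184),60),("br",(282,182),60)): print(n,atz(t,u,z))
print(atz(t,(359,174),14)-atz(t,(406,174),14))
r,p=R();w=manip.camera_params("wrist");T=np.array(w["world_from_camera"]);print(w["fx"],w["cx"],w["cy"]);print(r.T@T[:3,:3],r.T@(T[:3,3]-p));print(r)
E
```

```text
(array([538.7, 237.4,  98.4]), [np.float64(2.6205699243915044), np.float64(2.6205699243915457)]) (array([536.9, 132.4,  99.4]), [np.float64(2.281731983015523), np.float64(2.28173198301558)]) (array([538.6,  25. ,  97.4]), [np.float64(2.2335254942354448), np.float64(2.2335254942355243)])
saucer [ 508.7 -371.5   14. ]
big [ 218.8 -323.1   14. ]
drum [335.6 231.6  62. ]
tl [676.2 303.4 150. ]
tr [680.8 -52.9 150. ]
bl [462.7 296.7  60. ]
br [473.4 -54.2  60. ]
[ -1.8 146.9   0. ]
345.26385717777754 253.65542943636075 191.0130313449287
[[ 0.  -1.  -0.3]
 [ 1.   0.   0. ]
 [-0.  -0.3  1. ]] [  68.1    0.2 -169.8]
[[-1.   0.3 -0. ]
 [ 0.3  1.  -0. ]
 [ 0.  -0.  -1. ]]
```

```bash
python3 -m creep '[{"x":-0.1,"y":-0.05,"z":-0.1,"roll":-0.02},{"x":-0.22,"y":-0.11,"z":-0.18,"roll":-0.05},{"x":-0.34,"y":-0.17,"z":-0.25,"roll":-0.081},{"x":-0.46,"y":-0.23,"z":-0.32,"roll":-0.081},{"x":-0.58,"y":-0.29,"z":-0.32,"roll":-0.081},{"x":-0.7,"y":-0.36,"z":-0.32,"roll":-0.081},{"x":-0.82,"y":-0.42,"z":-0.32,"roll":-0.081},{"x":-0.92,"y":-0.48,"z":-0.32,"roll":-0.081},{"x":-1,"y":-0.52,"z":-0.32,"roll":-0.081},{"x":-1,"y":-0.52,"z":-0.32,"roll":-0.081}]' 0
```

```text
t: 0.93
tool_pos: [400.5, 325.2, 299.5]
orientation: [0.001, 0.004, 1.0, -0.002]
ft_force: [0.2, 0.4, -0.6]
finger_gap: 85.3
grasp_force: 0.0
```

```bash
python3 -c "
from h import *
shot('w1')"; python3 -m creep '[{"x":-0.1,"y":-0.1},{"x":-0.2,"y":-0.2},{"x":-0.28,"y":-0.28},{"x":-0.3,"y":-0.3},{"x":-0.3,"y":-0.3},{"x":-0.3,"y":-0.3},{"x":-0.3,"y":-0.3},{"x":-0.3,"y":-0.3},{"x":-0.3,"y":-0.3},{"x":-0.3,"y":-0.3}]' 0; python3 -c "
from h import *
shot('w2')
a=np.hstack([cv2.imread('pics/w1.png')[:,112:],cv2.imread('pics/w2.png')[:,112:]])
cv2.imwrite('pics/w12.png',a)"
```

```text
$[0]: bad value
```

View pics/w12.png

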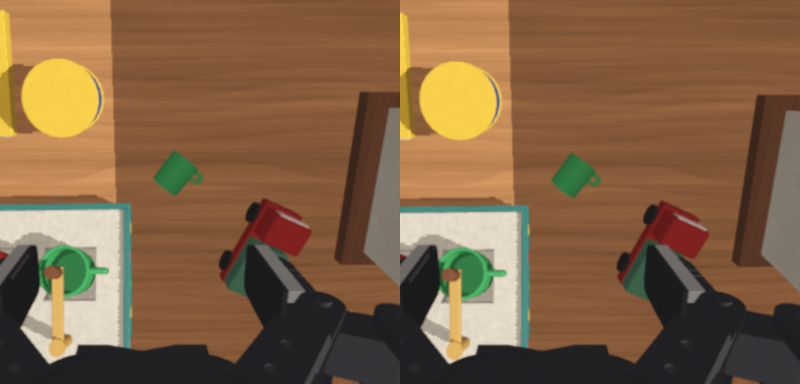

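The two views are the same pose because that move was refused: every row needs all four keys. They show the green cup at (67,270) with its handle pointing +y, the knob at (52,271), and a small decoy green cup at (176,173). The fingers block the lower part of the picture, so I'll move the camera further out.

```bash
python3 -m creep '[{"x":-0.1,"y":-0.05,"z":0,"roll":0},{"x":-0.22,"y":-0.1,"z":0,"roll":0},{"x":-0.34,"y":-0.15,"z":0,"roll":0},{"x":-0.46,"y":-0.2,"z":0,"roll":0},{"x":-0.58,"y":-0.22,"z":0,"roll":0},{"x":-0.7,"y":-0.25,"z":0,"roll":0},{"x":-0.8,"y":-0.25,"z":0,"roll":0},{"x":-0.8,"y":-0.25,"z":0,"roll":0},{"x":-0.8,"y":-0.25,"z":0,"roll":0},{"x":-0.8,"y":-0.25,"z":0,"roll":0}]' 0; python3 -c "
from h import *
shot('w3')"; python3 -m creep '[{"x":0,"y":-0.1,"z":0,"roll":0},{"x":0,"y":-0.22,"z":0,"roll":0},{"x":0,"y":-0.33,"z":0,"roll":0},{"x":0,"y":-0.4,"z":0,"roll":0},{"x":0,"y":-0.4,"z":0,"roll":0},{"x":0,"y":-0.4,"z":0,"roll":0},{"x":0,"y":-0.4,"z":0,"roll":0},{"x":0,"y":-0.4,"z":0,"roll":0},{"x":0,"y":-0.4,"z":0,"roll":0},{"x":0,"y":-0.4,"z":0,"roll":0}]' 0; python3 -c "
from h import *
shot('w4')
a=[cv2.resize(cv2.imread(f'pics/w{i}.png')[60:330,s:s+360],(800,600),interpolation=cv2.INTER_CUBIC) for i,s in ((3,80),(4,140))]
[cv2.imwrite(f'pics/w{i}b.png',x) for i,x in zip((3,4),a)]"
```

```text
t: 1.87
tool_pos: [634.7, 255.7, 299.6]
orientation: [-0.001, -0.0, 1.0, 0.0]
ft_force: [-0.8, -0.7, -0.1]
finger_gap: 85.3
grasp_force: 0.0
t: 2.75
tool_pos: [635.8, 135.4, 300.0]
orientation: [-0.0, -0.0, 1.0, 0.0]
ft_force: [0.5, 0.3, -0.2]
finger_gap: 85.2
grasp_force: 0.0
```

View pics/w3b.png

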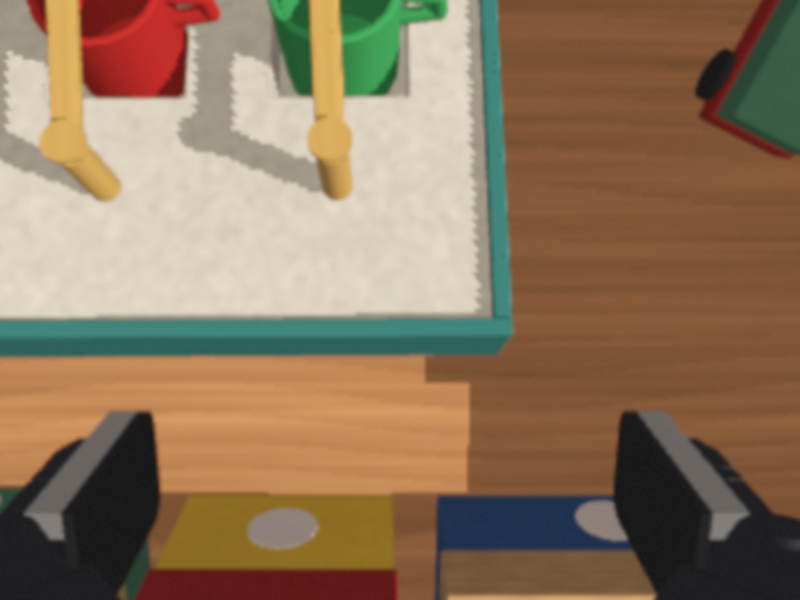

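View pics/w4b.png

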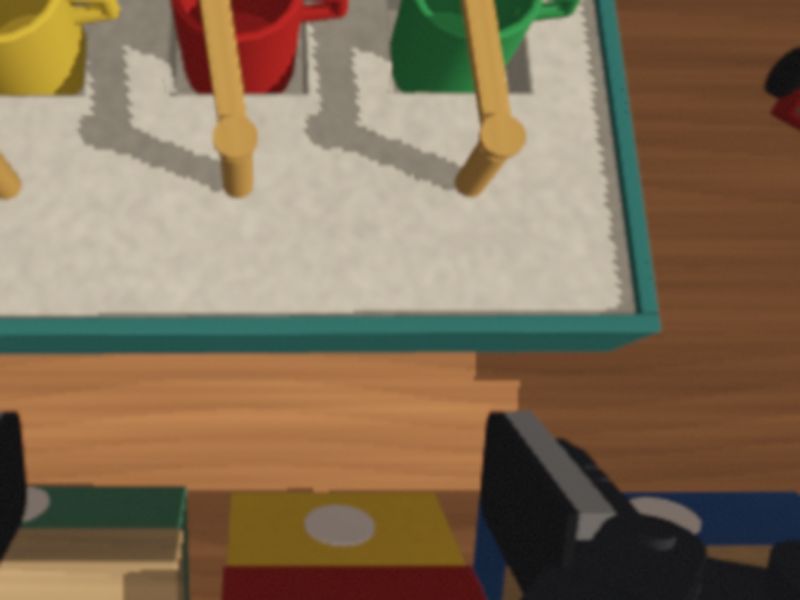

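w3 and w4 show the brass pivots, hollow cups with thin walls, and green and red handles both pointing +y. My crop cut off the knobs, so I'll view the upper strips of the same pictures.

```bash
python3 -c "
from h import *
a=np.vstack([cv2.resize(cv2.imread(f'pics/w{i}.png')[0:150,s:s+400],(800,300),interpolation=cv2.INTER_CUBIC) for i,s in ((3,0),(4,112))])
cv2.imwrite('pics/w34.png',a)"
```

```text
(no output)
```

View pics/w34.png

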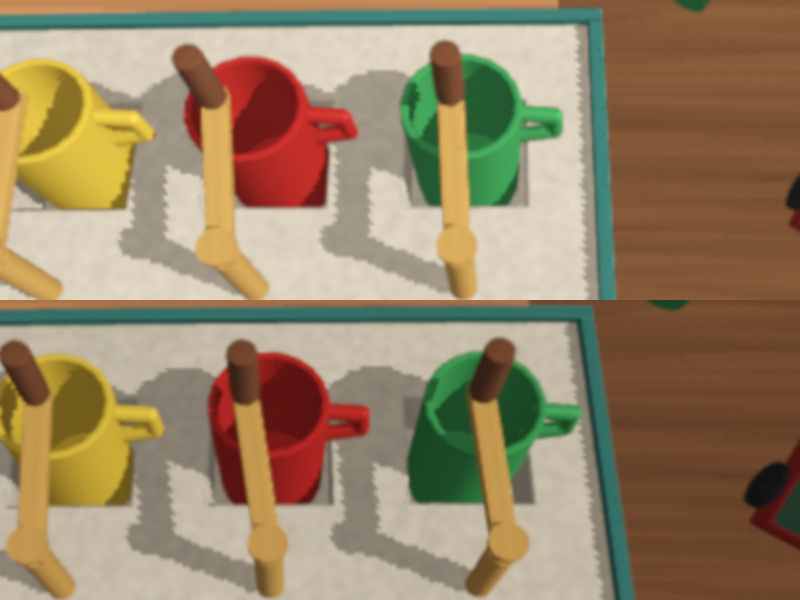

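```bash
cat > fit.py <<'E'
from h import *
import pickle
from scipy.optimize import least_squares
np.set_printoptions(precision=1,suppress=True)
P={i:pickle.load(open(f"pics/w{i}.pkl","rb")) for i in (3,4)}
a=lambda X,Y:(X/2,Y/2); b=lambda X,Y:(X/2+112,(Y-300)/2)
M={"knobG":(a(445,50),b(500,348),(0,0,74)),"knobR":(a(188,54),b(242,349),(0,-105,74)),
"pivG":(a(456,244),b(508,541),(78,0,None)),"pivR":(a(216,245),b(267,544),(78,-105,None)),
"mouthG":(a(461,105),b(485,402),(0,0,36)),"mouthR":(a(246,107),b(269,402),(0,-105,36)),
"handG":(a(561,121),b(580,417),(0,53,20))}
for k,(p,q,m) in M.items(): X,e=tri([(P[3],p),(P[4],q)]); print(k,X,e[0])
U=np.array([.866,0,.5]);N=np.array([-.5,0,.866])
def W(c,m):
    yaw=c[3];Rz=np.array([[np.cos(yaw),-np.sin(yaw),0],[np.sin(yaw),np.cos(yaw),0],[0,0,1]])
    return c[:3]+Rz@(m[0]*U+m[1]*np.array([0,1,0])+m[2]*N)
def res(c):
    r=[]
    for k,(p,q,m) in M.items():
        if k=="handG":continue
        m=[m[0],m[1],c[4] if m[2] is None else m[2]]
        for i,z in ((3,p),(4,q)): r+=list(proj(P[i],W(c,m))[0]-z)
    return np.array(r)
f=least_squares(res,[545,237,70,0,48]);c=f.x
print("recess",c[:3],"yaw",c[3].round(4),"pivtop",c[4],"\n",f.fun.reshape(-1,4))
np.save("c.npy",c)
for n,m in (("knob60",(0,0,60)),("kTop",(0,0,74)),("mouth",(0,0,36)),("open1.25",(78-78*np.cos(1.25),-78*np.sin(1.25),60))): print(n,W(c,m))
E
python3 fit.py
```

```text
knobG [507.5 229.6 146.2] 0.1508727032687377
knobR [508.5 118.4 145.8] 0.1602497931180468
pivG [588.4 234.1 164.2] 0.004720109872391492
pivR [589.3 129.1 163.2] 0.5323708648662704
mouthG [525.6 234.1 112.3] 0.06694060039629696
mouthR [526.  129.3 111.2] 0.3254611618562153
handG [532.1 283.  107.6] 0.3865634551323208
recess [543.5 231.6  85. ] yaw 0.0262 pivtop 46.693038539417586 
 [[ 0.9 -1.8  2.3 -2.2]
 [ 6.9  0.   8.4  0.4]
 [-1.6 -0.8 -1.4 -0.7]
 [-1.9  2.  -1.5  0.8]
 [-3.3 -0.7 -1.9 -0.6]
 [-4.9  1.5 -3.4  2.2]]
knob60 [513.5 230.8 136.9]
kTop [506.5 230.6 149.1]
mouth [525.5 231.1 116.2]
open1.25 [561.7 158.  163.6]
```

```bash
cat >> fit.py <<'E'
print("--- with keeper angles")
def K(th,n):return [78-78*np.cos(th),-78*np.sin(th),n]
def res2(c):
    r=[]
    for k,(p,q,m) in M.items():
        if k=="handG":continue
        m=[m[0],m[1],c[4] if m[2] is None else m[2]]
        if k=="knobG":m=K(c[5],74)
        if k=="knobR":m=K(c[6],74);m[1]-=105
        for i,z in ((3,p),(4,q)): r+=list(proj(P[i],W(c,m))[0]-z)
    return np.array(r)
f=least_squares(res2,[545,237,70,0,48,0,0]);c=f.x
print("recess",c[:3],"yaw",c[3].round(4),"pivtop",c[4],"th",c[5:].round(3),"\n",f.fun.reshape(-1,4))
np.save("c.npy",c)
for th in (c[5],.3,.6,.9,1.1,1.3): print(round(th,2),W(c,K(th,60)),W(c,K(th,74)))
print("mouth",W(c,(0,0,36)),"foot",W(c,(0,0,-30)))
E
python3 fit.py|sed -n '/---/,$p'
```

```text
--- with keeper angles
recess [544.3 234.1  82.6] yaw 0.0049 pivtop 46.859876479437986 th [0.1 0.1] 
 [[-0.1 -0.   0.1 -0.4]
 [-0.3 -0.5  0.3 -0.1]
 [ 0.4 -0.1 -0.5 -0. ]
 [ 0.8  0.1  0.4 -1.1]
 [-0.1  0.5  0.4  0.7]
 [-1.1  0.2 -0.3  0.9]]
0.06 [514.5 229.5 134.6] [507.5 229.5 146.7]
0.3 [517.5 211.  136.3] [510.5 210.9 148.4]
0.6 [526.3 190.  141.3] [519.3 190.  153.5]
0.9 [540.2 173.  149.3] [533.2 173.  161.4]
1.1 [551.6 164.7 155.8] [544.6 164.6 168. ]
1.3 [564.2 159.1 163.1] [557.2 159.1 175.2]
mouth [526.3 234.1 113.7] foot [559.3 234.2  56.6]
```

```bash
python3 -m creep '[{"x":0.1,"y":0.08,"z":0,"roll":0},{"x":0.2,"y":0.16,"z":0,"roll":0},{"x":0.3,"y":0.24,"z":0.05,"roll":0},{"x":0.41,"y":0.314,"z":0.1,"roll":0},{"x":0.41,"y":0.314,"z":0.2,"roll":0},{"x":0.41,"y":0.314,"z":0.3,"roll":0},{"x":0.41,"y":0.314,"z":0.4,"roll":0},{"x":0.41,"y":0.314,"z":0.4,"roll":0},{"x":0.41,"y":0.314,"z":0.4,"roll":0},{"x":0.41,"y":0.314,"z":0.4,"roll":0}]' 0.7
python3 -c "
from h import *
shot('w5')
cv2.imwrite('pics/w5b.png',cv2.resize(cv2.imread('pics/w5.png'),(800,600)))"
```

```text
t: 3.63
tool_pos: [514.4, 229.0, 181.6]
orientation: [0.001, 0.001, 1.0, 0.0]
ft_force: [-0.0, 0.2, -0.2]
finger_gap: 25.9
grasp_force: 0.0
```

View pics/w5b.png

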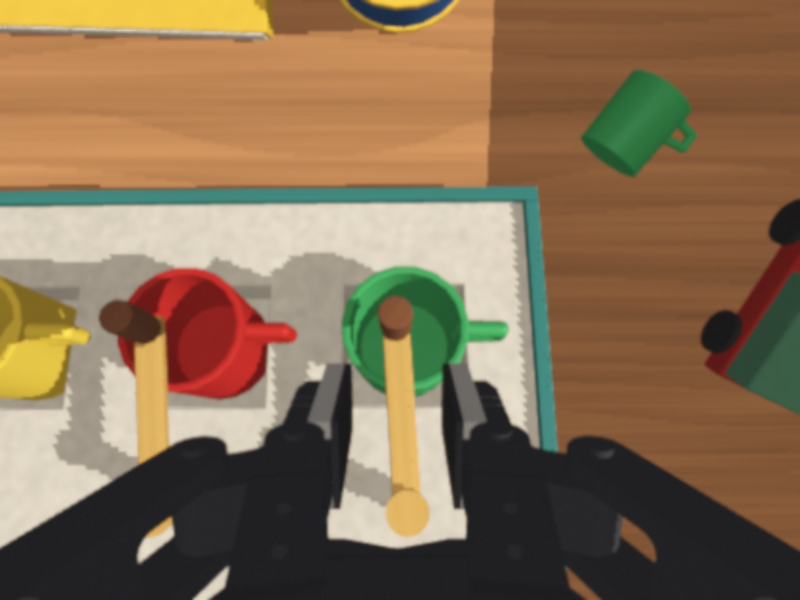

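The knob sits centred between the fingers, at (395,315) in w5. The gap is 26 mm. Next I'll descend and check the force.

```bash
python3 -m creep '[{"x":0,"y":0,"z":0.05,"roll":0},{"x":0,"y":0,"z":0.1,"roll":0},{"x":0,"y":0,"z":0.14,"roll":0},{"x":0,"y":0,"z":0.163,"roll":0},{"x":0,"y":0,"z":0.163,"roll":0},{"x":0,"y":0,"z":0.163,"roll":0},{"x":0,"y":0,"z":0.163,"roll":0},{"x":0,"y":0,"z":0.163,"roll":0},{"x":0,"y":0,"z":0.163,"roll":0},{"x":0,"y":0,"z":0.163,"roll":0}]' 0.7
python3 -m creep '[{"x":-0.006,"y":-0.04,"z":-0.003,"roll":-0.02},{"x":-0.013,"y":-0.08,"z":-0.007,"roll":-0.044},{"x":-0.03,"y":-0.115,"z":-0.015,"roll":-0.07},{"x":-0.047,"y":-0.15,"z":-0.025,"roll":-0.094},{"x":-0.07,"y":-0.178,"z":-0.04,"roll":-0.12},{"x":-0.093,"y":-0.205,"z":-0.057,"roll":-0.144},{"x":-0.11,"y":-0.22,"z":-0.075,"roll":-0.16},{"x":-0.127,"y":-0.232,"z":-0.09,"roll":-0.178},{"x":-0.145,"y":-0.24,"z":-0.105,"roll":-0.19},{"x":-0.145,"y":-0.24,"z":-0.105,"roll":-0.19}]' 0.7
```

```text
t: 4.52
tool_pos: [513.5, 228.7, 131.8]
orientation: [0.001, 0.001, 1.0, 0.0]
ft_force: [0.3, -0.1, -0.2]
finger_gap: 25.6
grasp_force: 0.0
t: 5.35
tool_pos: [558.4, 156.0, 163.8]
orientation: [0.002, -0.293, 0.956, -0.0]
ft_force: [-0.6, 0.2, 0.4]
finger_gap: 25.6
grasp_force: 0.0
```

```bash
python3 -m creep '[{"x":0,"y":0,"z":-0.08,"roll":0},{"x":0,"y":0,"z":-0.18,"roll":0},{"x":0,"y":0,"z":-0.25,"roll":0.03},{"x":0,"y":0,"z":-0.25,"roll":0.07},{"x":0,"y":0,"z":-0.25,"roll":0.11},{"x":0,"y":0,"z":-0.25,"roll":0.15},{"x":0,"y":0,"z":-0.25,"roll":0.19},{"x":0,"y":0,"z":-0.25,"roll":0.19},{"x":0,"y":0,"z":-0.25,"roll":0.19},{"x":0,"y":0,"z":-0.25,"roll":0.19}]' 0
python3 -c "
from h import *
r,p=R();print(r.round(3),p,manip.get_obs()['finger_gap']);print((r.T@(np.array([530,244,160])-p)/300).round(3))"
```

```text
t: 6.18
tool_pos: [556.3, 156.6, 237.5]
orientation: [-0.0, -0.001, 1.0, 0.0]
ft_force: [-0.0, 0.2, -0.5]
finger_gap: 85.4
grasp_force: 0.0
[[-1.    -0.001 -0.   ]
 [-0.001  1.     0.   ]
 [ 0.     0.    -1.   ]] [556.26586401 156.61042851 237.54701984] 85.4430928272755
[0.087 0.291 0.259]
```

```bash
python3 -m creep '[{"x":0.02,"y":0.1,"z":0,"roll":0},{"x":0.05,"y":0.2,"z":0,"roll":0},{"x":0.087,"y":0.291,"z":0.05,"roll":0},{"x":0.087,"y":0.291,"z":0.12,"roll":0},{"x":0.087,"y":0.291,"z":0.2,"roll":0},{"x":0.087,"y":0.291,"z":0.24,"roll":0},{"x":0.087,"y":0.291,"z":0.24,"roll":0},{"x":0.087,"y":0.291,"z":0.24,"roll":0},{"x":0.087,"y":0.291,"z":0.24,"roll":0},{"x":0.087,"y":0.291,"z":0.24,"roll":0}]' 0
python3 -c "
from h import *
shot('w6')
cv2.imwrite('pics/w6b.png',cv2.resize(cv2.imread('pics/w6.png')[100:384,80:432],(744,600),interpolation=cv2.INTER_CUBIC))"
```

```text
t: 7.02
tool_pos: [531.6, 244.0, 167.2]
orientation: [0.001, 0.001, 1.0, 0.0]
ft_force: [0.5, -0.1, -0.5]
finger_gap: 85.8
grasp_force: 0.0
```

View pics/w6b.png

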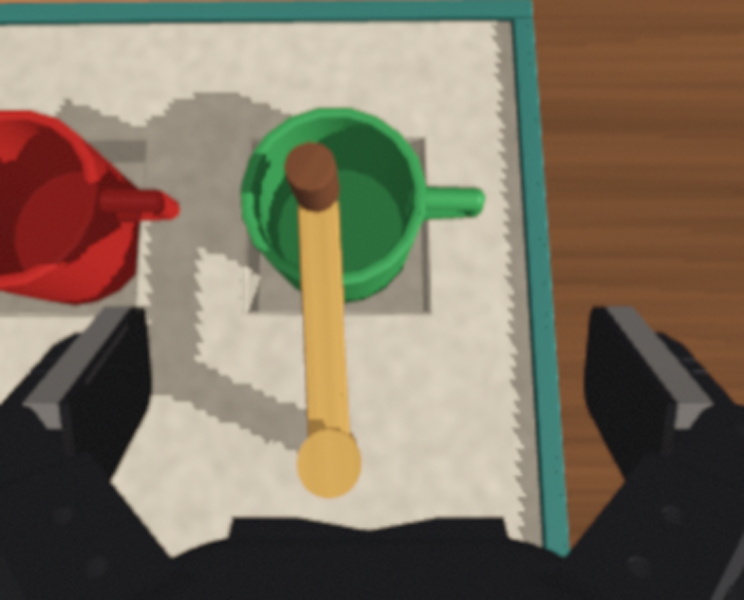

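w6 shows the keeper still over the cup, with the knob at (312,175) in the crop, so the fingers missed it. I'll check the geometry numerically.

```bash
python3 - <<'E'
from h import *
import pickle
np.set_printoptions(precision=1,suppress=True)
c=np.load("c.npy")
for n,s in (("w5",1.5625),):
    p=pickle.load(open(f"pics/{n}.pkl","rb"))
    T=np.array(p["world_from_camera"]);print(T)
    print("knob top pred",proj(p,[507.5,229.5,146.7])*s,"mid",proj(p,[514.5,229.5,134.6])*s)
    for dz in (0,5,10,15):
      for dx in (-11,11): print(dz,dx,(proj(p,[[514.4+dx,229-13,181.6+dz],[514.4+dx,229+13,181.6+dz]])*s).ravel())
    for z in (130,140,146,150): print(z,atz(p,(395/s,308/s),z))
p=pickle.load(open("pics/w6.pkl","rb"));s=600/284
f=lambda X:(proj(p,X)-[80,100])*s
print("w6 knob",f([507.5,229.5,146.7]),"mouth",f([526.3,234.1,113.7]),"piv",f([588.4,234.1,164.2]))
for dz in (0,7,13):
  for dx in (-11,11): print(dz,dx,f([[531.6+dx,244-42.8,167.2+dz],[531.6+dx,244+42.8,167.2+dz]]).ravel())
E
```

```text
[[  0.    1.    0.3 446. ]
 [  1.   -0.    0.  229.2]
 [  0.    0.3  -1.  351.3]
 [  0.    0.    0.    1. ]]
knob top pred [[395.9 309.3]] mid [[395.9 317. ]]
0 -11 [355.4 327.8 433.8 327.7]
0 11 [356.7 388.7 432.6 388.6]
5 -11 [354.3 332.8 434.8 332.7]
5 11 [355.7 395.1 433.6 395. ]
10 -11 [353.1 338.  436.  337.9]
10 11 [354.6 401.9 434.7 401.8]
15 -11 [351.9 343.6 437.2 343.5]
15 11 [353.5 409.1 435.8 408.9]
130 [511.9 229.1 130. ]
140 [508.9 229.1 140. ]
146 [507.2 229.1 146. ]
150 [506.  229.1 150. ]
w6 knob [[310.3 161. ]] mouth [[333.6 195.1]] piv [[329.  462.8]]
0 -11 [190.1 232.3 539.  231.8]
0 11 [195.8 314.6 533.5 314.1]
7 -11 [183.2 241.8 545.8 241.3]
7 11 [189.5 327.  539.9 326.3]
13 -11 [176.9 250.6 552.1 250. ]
13 11 [183.6 338.3 545.7 337.6]
```

```bash
python3 - <<'E'
from h import *
import pickle
np.set_printoptions(precision=1,suppress=True)
t=manip.camera_params("top");s=manip.camera_params("scene")
L=lambda n:pickle.load(open(f"pics/{n}.pkl","rb"))
w1=L("w1");print(np.array(w1["world_from_camera"]).round(3))
print("drum top",atz(t,(187,226),62),"wrist",atz(w1,(62+112,97),62))
for n,X in (("pivG",[588.4,234.1,164.2]),("mouthG",[526.3,234.1,113.7]),("mouthR",[526,129.2,112.5]),("knobG",[507.5,229.5,146.7]),("cornerlow",tri([(L("w3"),(301,5)),(L("w4"),(408,3.5))])[0])):
    print(n,np.array(X),"top",proj(t,X),"scene",proj(s,X))
# colour masks
for n in("top","scene"):
    im=cv2.cvtColor(cv2.imread(f"pics/{n}0.png"),cv2.COLOR_BGR2HSV)
    m=cv2.inRange(im,(50,150,60),(75,255,255));k,l,st,ce=cv2.connectedComponentsWithStats(m)
    print(n,[(st[i],ce[i]) for i in range(1,k) if st[i][4]>40])
# drum both views blue/yellow
im=cv2.cvtColor(cv2.imread("pics/w1.png"),cv2.COLOR_BGR2HSV);m=cv2.inRange(im,(20,120,100),(35,255,255));k,l,st,ce=cv2.connectedComponentsWithStats(m)
print([(st[i],ce[i]) for i in range(1,k) if st[i][4]>200])
E
```

```text
[[  0.    1.    0.3 332.2]
 [  1.   -0.   -0.  326.6]
 [ -0.    0.3  -1.  469.1]
 [  0.    0.    0.    1. ]]
drum top [335.6 231.6  62. ] wrist [333.6 235.   62. ]
pivG [588.4 234.1 164.2] top [[183.3 136. ]] scene [[280.5 218.2]]
mouthG [526.3 234.1 113.7] top [[185.4 160.6]] scene [[290.6 219.4]]
mouthR [526.  129.2 112.5] top [[221.  161.3]] scene [[261.5 206.5]]
knobG [507.5 229.5 146.7] top [[185.  165.1]] scene [[293.3 207. ]]
cornerlow [467.3 309.6  43.2] top [[163.9 183.1]] scene [[319.8 235.4]]
top [(array([187, 148,  10,  21, 107], dtype=int32), array([192.2, 157.2])), (array([172, 151,  12,  16,  59], dtype=int32), array([179.5, 158.8])), (array([139, 188,  15,  14, 127], dtype=int32), array([146.2, 194.5]))]
scene [(array([280, 219,  25,  17, 257], dtype=int32), array([291.4, 227.1])), (array([333, 235,  18,  15, 179], dtype=int32), array([341.5, 242.3]))]
[(array([    0,     8,   129,   129, 13070], dtype=int32), array([63. , 71.7])), (array([ 133,   58,   83,   80, 4978], dtype=int32), array([172.5,  97.5])), (array([   0,  247,   49,   52, 1936], dtype=int32), array([ 19.6, 272. ])), (array([163, 274,  13,  64, 449], dtype=int32), array([169.7, 304.2]))]
```

```bash
python3 - <<'E'
from h import *
t=cv2.imread("pics/top0.png")[98:193,152:292]; s=cv2.imread("pics/scene0.png")[175:275,175:325]
a=cv2.resize(t,(420,285),interpolation=cv2.INTER_CUBIC) 
A=cv2.resize(t,(700,475),interpolation=cv2.INTER_CUBIC)
A=cv2.resize(t[:60],(560*5//4,300),interpolation=cv2.INTER_CUBIC)
A=cv2.resize(t[20:80],(700,300),interpolation=cv2.INTER_CUBIC)   # x5: u=152+X/5 v=118+Y/5
B=cv2.resize(s[10:70],(750,300),interpolation=cv2.INTER_CUBIC)   # x5: u=175+X/5 v=185+(Y-300)/5
c=np.zeros((600,750,3),np.uint8);c[:300,:700]=A;c[300:]=B;cv2.imwrite("pics/ts.png",c)
E
```

```text
(no output)
```

View pics/ts.png

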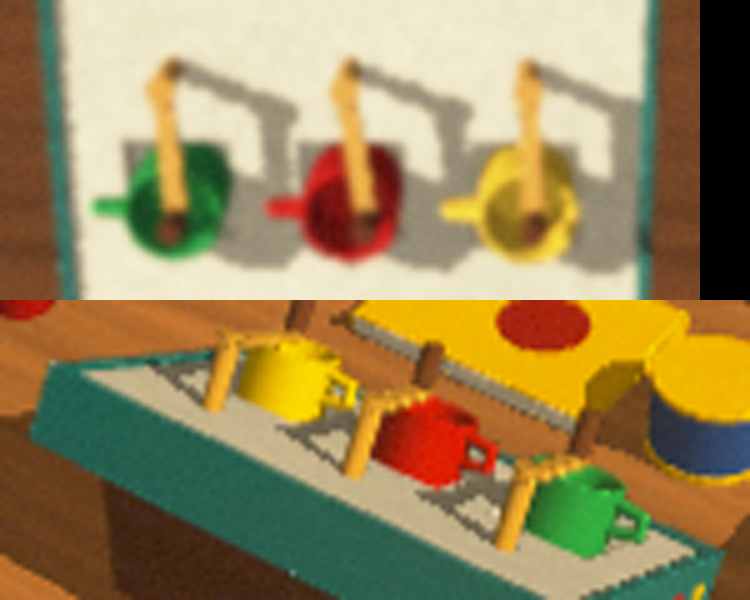

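The knobs and pivots from the fixed cameras agree with the wrist measurements: knob top at (292,207) in the scene, predicted (293,207). So the object poses are right. What was wrong is the fingertip height: the tips really sit about 28 mm above the TCP at this gap, and about 40 mm above it when open. I'll repeat the push lower.

```bash
python3 -m creep '[{"x":0.059,"y":-0.048,"z":0,"roll":0},{"x":0.059,"y":-0.048,"z":0,"roll":0},{"x":0.059,"y":-0.048,"z":0,"roll":0},{"x":0.059,"y":-0.048,"z":0,"roll":0},{"x":0.059,"y":-0.048,"z":0,"roll":0},{"x":0.059,"y":-0.048,"z":0.04,"roll":0},{"x":0.059,"y":-0.048,"z":0.08,"roll":0},{"x":0.059,"y":-0.048,"z":0.12,"roll":0},{"x":0.059,"y":-0.048,"z":0.12,"roll":0},{"x":0.059,"y":-0.048,"z":0.12,"roll":0}]' 0.7
python3 -m creep '[{"x":0,"y":0,"z":0.01,"roll":0},{"x":0,"y":0,"z":0.02,"roll":0},{"x":0,"y":0,"z":0.03,"roll":0},{"x":0,"y":0,"z":0.04,"roll":0},{"x":0,"y":0,"z":0.05,"roll":0},{"x":0,"y":0,"z":0.06,"roll":0},{"x":0,"y":0,"z":0.07,"roll":0},{"x":0,"y":0,"z":0.08,"roll":0},{"x":0,"y":0,"z":0.09,"roll":0},{"x":0,"y":0,"z":0.09,"roll":0}]' 0.7
```

```text
t: 7.9
tool_pos: [512.9, 229.6, 129.3]
orientation: [-0.0, 0.001, 1.0, -0.0]
ft_force: [0.6, -0.9, 0.1]
finger_gap: 25.7
grasp_force: 0.0
t: 8.73
tool_pos: [512.3, 229.3, 102.0]
orientation: [-0.001, 0.001, 1.0, -0.0]
ft_force: [-0.8, 0.4, -0.2]
finger_gap: 25.5
grasp_force: 0.0
```

```bash
python3 -m creep '[{"x":0,"y":0,"z":0,"roll":0},{"x":0,"y":0,"z":0,"roll":0},{"x":0,"y":0,"z":0,"roll":0},{"x":0,"y":0,"z":0,"roll":0},{"x":0,"y":0,"z":0,"roll":0},{"x":0,"y":0,"z":0,"roll":0},{"x":0,"y":0,"z":0,"roll":0},{"x":0,"y":0,"z":0,"roll":0},{"x":0,"y":0,"z":0,"roll":0},{"x":0,"y":0,"z":0,"roll":0}]' 0.9
```

```text
t: 9.57
tool_pos: [512.7, 229.4, 102.7]
orientation: [-0.0, 0.001, 1.0, 0.0]
ft_force: [-0.9, -0.1, -0.0]
finger_gap: 11.6
grasp_force: 58.5
```

The fingers closed on the keeper: gap 11.6 mm, grip force 58 N. I'll loosen a little and swing it.

```bash
python3 -m creep '[{"x":0,"y":0,"z":0,"roll":0},{"x":0,"y":0,"z":0,"roll":0},{"x":0,"y":0,"z":0,"roll":0},{"x":-0.006,"y":-0.035,"z":-0.003,"roll":-0.02},{"x":-0.013,"y":-0.075,"z":-0.007,"roll":-0.04},{"x":-0.03,"y":-0.11,"z":-0.015,"roll":-0.06},{"x":-0.047,"y":-0.145,"z":-0.025,"roll":-0.08},{"x":-0.07,"y":-0.173,"z":-0.04,"roll":-0.1},{"x":-0.093,"y":-0.2,"z":-0.057,"roll":-0.12},{"x":-0.093,"y":-0.2,"z":-0.057,"roll":-0.12}]' 0.74
python3 - <<'E'
from h import *
np.set_printoptions(precision=1,suppress=True)
shot('w7'); r,p=R();print(p)
im=cv2.cvtColor(cv2.imread("pics/w7.png"),cv2.COLOR_BGR2HSV);w=manip.camera_params("wrist")
m=cv2.inRange(im,(18,90,120),(26,200,255));k,l,st,ce=cv2.connectedComponentsWithStats(m)
print([(st[i],ce[i]) for i in range(1,k) if st[i][4]>100])
print(proj(w,[[588.4,234.1,164.2],[507.5,229.5,146.7],[533.2,173,161.4]]))
E
```

```text
t: 10.4
tool_pos: [543.0, 168.4, 120.8]
orientation: [0.002, -0.187, 0.982, -0.0]
ft_force: [-0.2, 0.1, 0.3]
finger_gap: 22.4
grasp_force: 0.0
[541.8 169.1 120.3]
[(array([392,   0,  76,  18, 391], dtype=int32), array([425.7,   9.8])), (array([   0,   44,  104,  139, 9215], dtype=int32), array([ 37.5, 119.2])), (array([ 128,  170,   53,  120, 2731], dtype=int32), array([154. , 228.5])), (array([ 246,  271,   48,   69, 1083], dtype=int32), array([271.5, 295.9])), (array([106, 330,  11,  16, 119], dtype=int32), array([111.7, 337.9]))]
[[347.1 401.1]
 [406.1 230.5]
 [268.8 252. ]]
```

```bash
python3 -m creep '[{"x":-0.01,"y":-0.018,"z":-0.017,"roll":0},{"x":-0.02,"y":-0.036,"z":-0.034,"roll":-0.01},{"x":-0.034,"y":-0.055,"z":-0.054,"roll":-0.02},{"x":-0.034,"y":-0.055,"z":-0.054,"roll":-0.02},{"x":-0.034,"y":-0.055,"z":-0.054,"roll":-0.02},{"x":-0.034,"y":-0.055,"z":-0.14,"roll":-0.02},{"x":-0.034,"y":-0.055,"z":-0.24,"roll":-0.02},{"x":-0.034,"y":-0.055,"z":-0.33,"roll":0.02},{"x":-0.034,"y":-0.055,"z":-0.36,"roll":0.06},{"x":-0.034,"y":-0.055,"z":-0.36,"roll":0.1}]' 0.74
python3 -m creep '[{"x":0,"y":0,"z":0,"roll":0.02},{"x":0,"y":0,"z":0,"roll":0.02},{"x":0,"y":0,"z":0,"roll":0.02},{"x":0,"y":0,"z":0,"roll":0.02},{"x":0,"y":0,"z":0,"roll":0.02},{"x":0,"y":0,"z":0,"roll":0.02},{"x":0,"y":0,"z":0,"roll":0.02},{"x":0,"y":0,"z":0,"roll":0.02},{"x":0,"y":0,"z":0,"roll":0.02},{"x":0,"y":0,"z":0,"roll":0.02}]' 0
python3 - <<'E'
from h import *
np.set_printoptions(precision=3,suppress=True)
shot('w8'); r,p=R();print(r,p)
im=cv2.cvtColor(cv2.imread("pics/w8.png"),cv2.COLOR_BGR2HSV);w=manip.camera_params("wrist")
m=cv2.inRange(im,(18,90,120),(26,200,255));k,l,st,ce=cv2.connectedComponentsWithStats(m)
print([(st[i],ce[i].round()) for i in range(1,k) if st[i][4]>100])
m=cv2.inRange(im,(0,60,30),(14,170,110));k,l,st,ce=cv2.connectedComponentsWithStats(m)
print("brown",[(st[i],ce[i].round()) for i in range(1,k) if st[i][4]>100])
import sys;c=np.load("c.npy")
print(proj(w,[[588.4,234.1,164.2],[548,162,171]]))
print((r.T@(np.array([531,244,120])-p)/300))
E
```

```text
t: 11.28
tool_pos: [557.4, 158.5, 231.0]
orientation: [0.003, -0.028, 1.0, 0.0]
ft_force: [0.7, -0.3, -0.8]
finger_gap: 22.4
grasp_force: 0.0
t: 12.12
tool_pos: [556.2, 157.7, 227.8]
orientation: [-0.0, -0.0, 1.0, 0.0]
ft_force: [0.3, 0.6, -0.7]
finger_gap: 85.2
grasp_force: 0.0
[[-1.    -0.001  0.   ]
 [-0.001  1.     0.   ]
 [-0.     0.    -1.   ]] [556.218 157.787 227.8  ]
[(array([  55,  112,  105,  142, 5366], dtype=int32), array([ 98., 175.])), (array([ 197,  146,   31,  108, 1658], dtype=int32), array([210., 205.])), (array([ 261,  200,  109,   51, 1720], dtype=int32), array([318., 225.]))]
brown [(array([  372,     0,   140,   317, 26594], dtype=int32), array([459., 146.])), (array([   0,   79,   38,  188, 3729], dtype=int32), array([ 13., 157.])), (array([ 52, 119,  35,  30, 586], dtype=int32), array([ 69., 133.])), (array([188, 119,  23,  30, 443], dtype=int32), array([199., 133.])), (array([247, 185,  19,  27, 380], dtype=int32), array([256., 197.])), (array([171, 333, 202,  31, 368], dtype=int32), array([278., 349.]))]
[[357.208 238.248]
 [258.959 187.068]]
[0.084 0.287 0.359]
```

```bash
python3 - <<'E'
from h import *
import pickle
p=pickle.load(open("pics/w6.pkl","rb"));s=600/284
f=lambda X,Y:(80+(X+.5)/s-.5,100+(Y+.5)/s-.5)
print("handle",atz(p,f(485,202),107),"wall-",atz(p,f(242,192),114),"wall+",atz(p,f(426,195),114),"redhandle",atz(p,f(179,208),107))
E
python3 -m creep '[{"x":0.02,"y":0.1,"z":0,"roll":0},{"x":0.05,"y":0.2,"z":0,"roll":0},{"x":0.084,"y":0.287,"z":0.05,"roll":0},{"x":0.084,"y":0.287,"z":0.12,"roll":0},{"x":0.084,"y":0.287,"z":0.2,"roll":0},{"x":0.084,"y":0.287,"z":0.3,"roll":0},{"x":0.084,"y":0.287,"z":0.38,"roll":0},{"x":0.084,"y":0.287,"z":0.38,"roll":0},{"x":0.084,"y":0.287,"z":0.38,"roll":0},{"x":0.084,"y":0.287,"z":0.38,"roll":0}]' 0
```

```text
handle [530.43933024 283.31309874 107.        ] wall- [524.97576338 204.92086746 114.        ] wall+ [526.04734501 263.27421254 114.        ] redhandle [532.35119875 182.68543711 107.        ]
t: 13.0
tool_pos: [532.2, 244.2, 115.2]
orientation: [0.001, -0.0, 1.0, 0.0]
ft_force: [0.0, -0.7, -0.0]
finger_gap: 85.5
grasp_force: 0.0
```

```bash
python3 -m creep '[{"x":0,"y":0,"z":0.03,"roll":0},{"x":0,"y":0,"z":0.06,"roll":0},{"x":0,"y":0,"z":0.08,"roll":0},{"x":0,"y":0,"z":0.1,"roll":0},{"x":0.002,"y":0,"z":0.117,"roll":0},{"x":0.003,"y":0,"z":0.117,"roll":0},{"x":0.003,"y":0,"z":0.117,"roll":0},{"x":0.003,"y":0,"z":0.117,"roll":0},{"x":0.003,"y":0,"z":0.117,"roll":0},{"x":0.003,"y":0,"z":0.117,"roll":0}]' 0
python3 - <<'E'
from h import *
shot('w9');print(R()[1])
im=cv2.imread("pics/w9.png");g=im[230:384,60:452];cv2.imwrite("pics/w9b.png",cv2.resize(im[140:384,60:452],(800,498),interpolation=cv2.INTER_CUBIC))
E
```

```text
t: 13.83
tool_pos: [530.3, 244.0, 79.1]
orientation: [0.0, -0.0, 1.0, 0.0]
ft_force: [-0.1, 0.2, -0.2]
finger_gap: 85.6
grasp_force: 0.0
[530.30785051 243.99411249  79.06716476]
```

View pics/w9b.png

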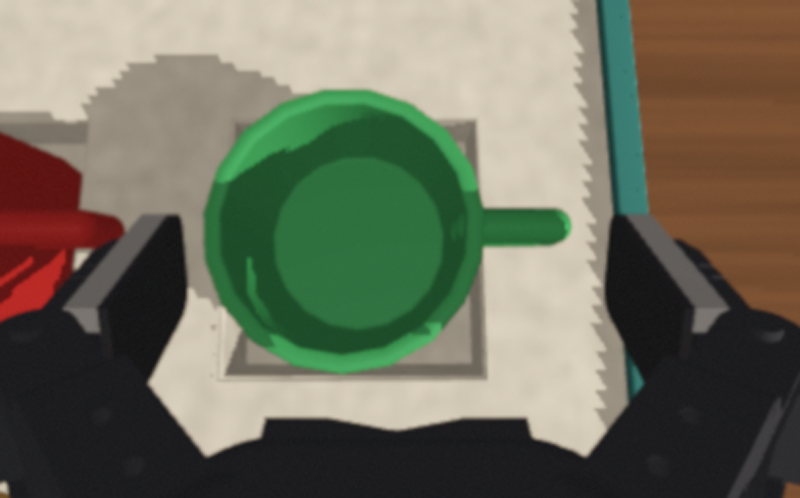

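w9: the keeper is clear, the cup spans columns 204–570, and the pads are at 185 and 608. There is room on both sides with a 1 mm shift, so I'll descend and close.

```bash
python3 -m creep '[{"x":0,"y":-0.0035,"z":0,"roll":0},{"x":0,"y":-0.0035,"z":0,"roll":0},{"x":0,"y":-0.0035,"z":0.015,"roll":0},{"x":0,"y":-0.0035,"z":0.03,"roll":0},{"x":0,"y":-0.0035,"z":0.045,"roll":0},{"x":0,"y":-0.0035,"z":0.06,"roll":0},{"x":0,"y":-0.0035,"z":0.075,"roll":0},{"x":0,"y":-0.0035,"z":0.075,"roll":0},{"x":0,"y":-0.0035,"z":0.075,"roll":0},{"x":0,"y":-0.0035,"z":0.075,"roll":0}]' 0
```

```text
t: 14.72
tool_pos: [530.2, 242.9, 56.2]
orientation: [0.0, -0.0, 1.0, 0.0]
ft_force: [0.5, -0.4, -0.7]
finger_gap: 85.8
grasp_force: 0.0
```

```bash
python3 -m creep '[{"x":0,"y":0,"z":0.013,"roll":0},{"x":0,"y":0,"z":0.013,"roll":0},{"x":0,"y":0,"z":0.013,"roll":0},{"x":0,"y":0,"z":0.013,"roll":0},{"x":0,"y":0,"z":0.013,"roll":0},{"x":0,"y":0,"z":0.013,"roll":0},{"x":0,"y":0,"z":0.013,"roll":0},{"x":0,"y":0,"z":0.013,"roll":0},{"x":0,"y":0,"z":0.013,"roll":0},{"x":0,"y":0,"z":0.013,"roll":0}]' 0.3
```

```text
t: 15.55
tool_pos: [530.9, 243.2, 55.7]
orientation: [0.002, -0.0, 1.0, 0.001]
ft_force: [-4.1, -1.0, 16.3]
finger_gap: 78.5
grasp_force: 66.3
```

```bash
python3 -m creep '[{"x":0,"y":0,"z":-0.012,"roll":0},{"x":0.006,"y":0,"z":-0.022,"roll":0},{"x":0.013,"y":0,"z":-0.035,"roll":0},{"x":0.021,"y":0,"z":-0.048,"roll":0},{"x":0.029,"y":0,"z":-0.062,"roll":0},{"x":0.036,"y":0,"z":-0.075,"roll":0},{"x":0.043,"y":0,"z":-0.087,"roll":0},{"x":0.05,"y":0,"z":-0.1,"roll":0},{"x":0.05,"y":0,"z":-0.1,"roll":0},{"x":0.05,"y":0,"z":-0.1,"roll":0}]' 0.3
python3 - <<'E'
from h import *
np.set_printoptions(precision=1,suppress=True)
shot('w10');p=manip.camera_params("wrist");t=R()[1]
def gb(n):
    im=cv2.cvtColor(cv2.imread(f"pics/{n}.png"),cv2.COLOR_BGR2HSV);m=cv2.inRange(im,(50,120,40),(85,255,255));k,l,st,ce=cv2.connectedComponentsWithStats(m);i=1+np.argmax(st[1:,4]);return st[i],ce[i]
print(t,gb("w9"),gb("w10"))
E
```

```text
t: 16.38
tool_pos: [515.1, 242.9, 82.6]
orientation: [0.0, -0.0, 1.0, 0.0]
ft_force: [0.3, 0.1, -0.6]
finger_gap: 78.6
grasp_force: 71.9
[515.1 242.8  82.4] (array([  161,   185,   178,   138, 15326], dtype=int32), array([232. , 252.5])) (array([  146,   198,   211,   153, 20790], dtype=int32), array([231.1, 276. ]))
```

```bash
python3 -m creep '[{"x":0.01,"y":0,"z":-0.017,"roll":0},{"x":0.02,"y":0,"z":-0.035,"roll":0},{"x":0.03,"y":0,"z":-0.052,"roll":0},{"x":0.04,"y":0,"z":-0.07,"roll":0},{"x":0.05,"y":0,"z":-0.087,"roll":0},{"x":0.06,"y":0,"z":-0.104,"roll":0},{"x":0.07,"y":0,"z":-0.121,"roll":0},{"x":0.08,"y":0,"z":-0.15,"roll":0},{"x":0.08,"y":0,"z":-0.19,"roll":0},{"x":0.08,"y":0,"z":-0.2,"roll":0}]' 0.3
python3 - <<'E'
from h import *
np.set_printoptions(precision=1,suppress=True)
shot('w11');t=R()[1]
def gb(n):
    im=cv2.cvtColor(cv2.imread(f"pics/{n}.png"),cv2.COLOR_BGR2HSV);m=cv2.inRange(im,(50,120,40),(85,255,255));k,l,st,ce=cv2.connectedComponentsWithStats(m);i=1+np.argmax(st[1:,4]);return st[i],ce[i]
print(t,gb("w11"))
# where does TCP-frame point of a 30deg cup sit: rim ellipse fit
for n in ("w10","w11"):
    im=cv2.cvtColor(cv2.imread(f"pics/{n}.png"),cv2.COLOR_BGR2HSV);m=cv2.inRange(im,(50,120,40),(85,255,255))
    cs=max(cv2.findContours(m,cv2.RETR_EXTERNAL,cv2.CHAIN_APPROX_NONE)[0],key=cv2.contourArea)[:,0]
    print(n,cv2.fitEllipse(cs[cs[:,0]<240]))
E
```

```text
t: 17.27
tool_pos: [491.9, 243.2, 144.5]
orientation: [0.002, -0.0, 1.0, 0.001]
ft_force: [-0.0, -0.5, -0.9]
finger_gap: 78.2
grasp_force: 72.1
[492.1 243.3 144.4] (array([  146,   198,   211,   154, 20825], dtype=int32), array([231.5, 276.1]))
w10 ((216.76988220214844, 272.7556457519531), (136.05287170410156, 156.83872985839844), 34.92710494995117)
w11 ((216.93263244628906, 272.8279113769531), (135.78736877441406, 157.29208374023438), 35.679134368896484)
```

```bash
python3 -m creep '[{"x":0.03,"y":0,"z":-0.1,"roll":0},{"x":0.06,"y":-0.02,"z":-0.2,"roll":0},{"x":0.08,"y":-0.1,"z":-0.25,"roll":0},{"x":0.08,"y":-0.2,"z":-0.25,"roll":0},{"x":0.08,"y":-0.3,"z":-0.25,"roll":0},{"x":0.08,"y":-0.4,"z":-0.25,"roll":0},{"x":0.08,"y":-0.5,"z":-0.25,"roll":0},{"x":0.08,"y":-0.6,"z":-0.25,"roll":0},{"x":0.08,"y":-0.7,"z":-0.25,"roll":0},{"x":0.08,"y":-0.8,"z":-0.25,"roll":0}]' 0.3
python3 -m creep '[{"x":0,"y":-0.1,"z":0,"roll":0},{"x":0,"y":-0.2,"z":0,"roll":0},{"x":0,"y":-0.3,"z":0,"roll":0},{"x":0,"y":-0.4,"z":0,"roll":0},{"x":0,"y":-0.48,"z":0.05,"roll":0},{"x":0,"y":-0.54,"z":0.15,"roll":0},{"x":0,"y":-0.58,"z":0.25,"roll":0},{"x":0,"y":-0.58,"z":0.35,"roll":0},{"x":0,"y":-0.58,"z":0.45,"roll":0},{"x":0,"y":-0.58,"z":0.5,"roll":0}]' 0.3
```

```text
t: 18.15
tool_pos: [466.7, 1.4, 217.1]
orientation: [-0.0, -0.0, 1.0, 0.0]
ft_force: [0.6, 0.1, -0.4]
finger_gap: 78.2
grasp_force: 72.8
t: 18.98
tool_pos: [464.8, -170.4, 63.7]
orientation: [-0.003, 0.0, 1.0, 0.001]
ft_force: [-0.4, 0.5, -0.5]
finger_gap: 78.1
grasp_force: 72.7
```

```bash
python3 -m creep '[{"x":0,"y":0,"z":0.05,"roll":0},{"x":0,"y":0,"z":0.1,"roll":0},{"x":0,"y":0,"z":0.13,"roll":0},{"x":0,"y":0,"z":0.15,"roll":0},{"x":0,"y":0,"z":0.16,"roll":0},{"x":0,"y":0,"z":0.167,"roll":0},{"x":0,"y":0,"z":0.167,"roll":0},{"x":0,"y":0,"z":0.167,"roll":0},{"x":0,"y":0,"z":0.167,"roll":0},{"x":0,"y":0,"z":0.167,"roll":0}]' 0.3
python3 - <<'E'
from h import *
np.set_printoptions(precision=1,suppress=True)
for n in ("top","scene"):
    im=manip.camera(n);cv2.imwrite(f"pics/{n}1.png",im[:,:,::-1])
    h=cv2.cvtColor(im,cv2.COLOR_RGB2HSV);m=cv2.inRange(h,(50,120,40),(80,255,255));k,l,st,ce=cv2.connectedComponentsWithStats(m)
    print(n,[(st[i],ce[i]) for i in range(1,k) if st[i][4]>30], proj(manip.camera_params(n),R()[1]+[1.5,-9.5,25]))
print(R()[1])
E
```

```text
t: 19.82
tool_pos: [467.8, -171.4, 17.8]
orientation: [0.001, -0.0, 1.0, -0.0]
ft_force: [-0.2, 0.6, -0.4]
finger_gap: 78.1
grasp_force: 72.8
top [(array([138, 187,  17,  16, 162], dtype=int32), array([146.1, 194.6]))] [[322.7 184.6]]
scene [(array([189, 170,  19,  23, 313], dtype=int32), array([197.7, 181.4])), (array([ 207,  213,  112,   52, 1528], dtype=int32), array([262.5, 241.2])), (array([332, 235,  19,  15, 207], dtype=int32), array([341.1, 242. ]))] [[199.5 181. ]]
[ 467.6 -171.3   17.6]
```

```bash
cat > tilt.py <<'E'
from h import *
def cup(tau,tcp,yo,h0=55,dz=49.6,dx=1.5):
    # tau: lean toward -x (rad); pivot at tcp+(dx,yo,dz)
    n=np.array([-np.sin(tau),0,np.cos(tau)]);u=np.array([np.cos(tau),0,np.sin(tau)]);y=np.array([0,1,0])
    piv=tcp+np.array([dx,yo,dz]);a=np.linspace(0,2*np.pi,60)
    f=lambda h,r:np.array([piv+n*(h-h0)+r*(np.cos(t)*u+np.sin(t)*y) for t in a])
    return np.vstack([f(66,30),f(0,29)])
def est(cam,im,tcp,yo):
    p=manip.camera_params(cam);h=cv2.cvtColor(im,cv2.COLOR_RGB2HSV);m=cv2.inRange(h,(50,120,40),(85,255,255))
    best=[]
    for d in range(-20,46,2):
        hull=cv2.convexHull(proj(p,cup(np.radians(d),tcp,yo)).astype(np.float32)).astype(int)
        q=np.zeros_like(m);cv2.fillConvexPoly(q,hull,255)
        x,y,w,hh=cv2.boundingRect(hull);mm=np.zeros_like(m);mm[max(0,y-20):y+hh+20,max(0,x-20):x+w+(5 if cam=="wrist" else 20)]=m[max(0,y-20):y+hh+20,max(0,x-20):x+w+(5 if cam=="wrist" else 20)]
        best.append((round((q&mm).astype(bool).sum()/(q|mm).astype(bool).sum(),3),d))
    return sorted(best)[::-1][:4]
if __name__=="__main__":
    for c in ("wrist","scene"):
        t=R()[1];print(c,est(c,manip.camera(c),t,-9.5))
    print(t)
E
python3 tilt.py
python3 -m creep '[{"x":0,"y":0,"z":0.02,"roll":0},{"x":0,"y":0,"z":0.033,"roll":0},{"x":-0.015,"y":0,"z":0.034,"roll":0},{"x":-0.03,"y":0,"z":0.035,"roll":0},{"x":-0.045,"y":0,"z":0.038,"roll":0},{"x":-0.06,"y":0,"z":0.042,"roll":0},{"x":-0.075,"y":0,"z":0.046,"roll":0},{"x":-0.09,"y":0,"z":0.05,"roll":0},{"x":-0.105,"y":0,"z":0.054,"roll":0},{"x":-0.105,"y":0,"z":0.054,"roll":0}]' 0.3
python3 tilt.py
```

```text
wrist [(np.float64(0.886), 44), (np.float64(0.883), 42), (np.float64(0.878), 40), (np.float64(0.871), 38)]
scene [(np.float64(0.454), 24), (np.float64(0.453), 36), (np.float64(0.453), 30), (np.float64(0.453), 22)]
[ 467.49109378 -171.2769051    17.48226279]
t: 20.85
tool_pos: [500.8, -172.4, 3.8]
orientation: [0.002, -0.001, 1.0, -0.001]
ft_force: [-2.6, -0.2, 20.9]
finger_gap: 78.3
grasp_force: 68.2
wrist [(np.float64(0.896), -2), (np.float64(0.893), -4), (np.float64(0.891), 0), (np.float64(0.887), -6)]
scene [(np.float64(0.374), -4), (np.float64(0.371), 0), (np.float64(0.371), -2), (np.float64(0.369), -6)]
[ 500.71127294 -172.39502115    3.86318453]
```

```bash
python3 - <<'E'
from h import *
from scipy.optimize import minimize
np.set_printoptions(precision=1,suppress=True)
a=np.linspace(0,2*np.pi,80)
P={n:manip.camera_params(n) for n in("top","scene")}
M={}
for n in P:
    h=cv2.cvtColor(cv2.imread(f"pics/{n}0.png"),cv2.COLOR_BGR2HSV);m=cv2.inRange(h,(95,80,90),(110,255,255));M[n]=m
def hull(n,c,S=8):
    q=np.zeros((384*1,512),np.uint8)
    pts=proj(P[n],np.array([[c[0]+74*np.cos(t),c[1]+74*np.sin(t),14] for t in a]))
    cv2.fillConvexPoly(q,np.round(pts*16).astype(np.int32),255,shift=4);return q
def iou(n,c):
    q=hull(n,c)>0;m=M[n]>0;x,y,w,h=cv2.boundingRect(q.astype(np.uint8));r=np.zeros_like(m);r[y-6:y+h+6,x-6:x+w+6]=True;m=m&r
    return (q&m).sum()/(q|m).sum()
for ns in (("top",),("scene",),("top","scene")):
    b=max(((np.mean([iou(n,(x,y)) for n in ns]),x,y) for x in range(488,528,2) for y in range(-392,-350,2)));print(ns,b)
t,s=P["top"],P["scene"]
print("doll hat",tri([(t,(357,175)),(s,(177,153))]),atz(t,(357,175),145))
print("pepper",atz(t,(380,131),85),"house",atz(t,(401,211),72))
# robust blob info
for n,lo,hi in (("top",(108,120,60),(125,255,255)),("scene",(108,120,60),(125,255,255))):
    h=cv2.cvtColor(cv2.imread(f"pics/{n}0.png"),cv2.COLOR_BGR2HSV);m=cv2.inRange(h,lo,hi);k,l,st,ce=cv2.connectedComponentsWithStats(m);print(n,[(st[i],ce[i]) for i in range(1,k) if 15<st[i][4]<400])
E
```

```text
('top',) (np.float64(0.8532901833872708), 512, -364)
('scene',) (np.float64(0.554945054945055), 516, -364)
('top', 'scene') (np.float64(0.6981833186667893), 510, -364)
doll hat (array([ 485.8, -263.2,  141.7]), [np.float64(0.18169073281020953), np.float64(0.1816907328102574)]) [ 485.4 -262.6  145. ]
pepper [ 629.1 -347.    85. ] house [ 389.1 -409.    72. ]
top [(array([350, 168,  14,  13, 137], dtype=int32), array([356.6, 174. ]))]
scene [(array([316, 210,  12,  10,  59], dtype=int32), array([321. , 214.4]))]
```

```bash
python3 -m creep '[{"x":0,"y":0,"z":-0.04,"roll":0},{"x":0,"y":0,"z":-0.12,"roll":0},{"x":0,"y":0,"z":-0.24,"roll":0},{"x":0,"y":0,"z":-0.36,"roll":0},{"x":0,"y":0,"z":-0.48,"roll":0},{"x":0,"y":0,"z":-0.6,"roll":0},{"x":0,"y":-0.08,"z":-0.65,"roll":0},{"x":0,"y":-0.18,"z":-0.65,"roll":0},{"x":0,"y":-0.28,"z":-0.65,"roll":0},{"x":0,"y":-0.32,"z":-0.65,"roll":0}]' 0.3
cat > sauc.py <<'E'
from h import *
np.set_printoptions(precision=1,suppress=True)
shot('ws');p=manip.camera_params("wrist");im=cv2.imread("pics/ws.png");h=cv2.cvtColor(im,cv2.COLOR_BGR2HSV)
blue=cv2.inRange(h,(95,80,60),(112,255,255))>0
wood=cv2.inRange(h,(5,60,60),(22,255,255))>0
a=np.linspace(0,2*np.pi,120);B=[]
for x in range(490,534,1):
  for y in range(-390,-344,1):
    q=np.zeros(blue.shape,np.uint8);cv2.fillConvexPoly(q,np.round(proj(p,np.array([[x+74*np.cos(t),y+74*np.sin(t),13] for t in a]))*16).astype(np.int32),1,shift=4);q=q>0
    B.append(((blue&q).sum()-(blue&~q).sum()-(wood&q).sum(),x,y))
B.sort();print(B[-1],B[-5:],blue.sum(),R()[1])
E
python3 sauc.py; python3 tilt.py
```

```text
t: 21.78
tool_pos: [499.1, -270.9, 196.1]
orientation: [0.0, 0.0, 1.0, -0.002]
ft_force: [-0.5, -0.6, -0.5]
finger_gap: 78.1
grasp_force: 72.4
(np.int64(10453), 511, -368) [(np.int64(10416), 511, -367), (np.int64(10426), 510, -368), (np.int64(10436), 510, -369), (np.int64(10441), 511, -369), (np.int64(10453), 511, -368)] 14222 [ 499.  -271.7  195.5]
wrist [(np.float64(0.86), -2), (np.float64(0.859), 0), (np.float64(0.857), -4), (np.float64(0.849), -6)]
scene [(np.float64(0.783), -6), (np.float64(0.773), 0), (np.float64(0.768), 2), (np.float64(0.768), -10)]
[ 498.68005801 -269.03517295  195.13521954]
```

```bash
python3 - <<'E'
from h import *
from tilt import cup
from scipy.optimize import differential_evolution as DE
I={}
for c in("wrist","scene"):
    im=manip.camera(c);p=manip.camera_params(c);I[c]=(p,cv2.inRange(cv2.cvtColor(im,cv2.COLOR_RGB2HSV),(50,120,40),(85,255,255))>0)
t=R()[1]
def cost(v,cs):
    s=0
    for c in cs:
        p,m=I[c];pts=cup(v[0],t,v[2],dz=51,dx=v[1])
        hand=np.array([pts[0]*0])
        q=np.zeros(m.shape,np.uint8);cv2.fillConvexPoly(q,np.round(cv2.convexHull(proj(p,pts).astype(np.float32))*16).astype(np.int32),1,shift=4);q=q>0
        x,y,w,h=cv2.boundingRect(q.astype(np.uint8));r=np.zeros_like(m);r[max(0,y-15):y+h+15,max(0,x-15):x+w+2]=1
        s-=(q&m&r).sum()/(q|(m&r)).sum()
    return s
for cs in (("wrist",),("wrist","scene")):
    r=DE(cost,[(-.3,.5),(-8,12),(-16,-3)],args=(cs,),seed=1,maxiter=25,popsize=8);print(cs,np.degrees(r.x[0]).round(1),r.x[1:].round(1),r.fun)
print(t)
E
```

```text
('wrist',) 5.9 [ -4.8 -10.1] -0.919654302609271
('wrist', 'scene') 7.7 [-4.7 -9.8] -1.7050476115060407
[ 498.43245105 -265.84603353  195.26944295]
```

```bash
python3 -m creep '[{"x":-0.01,"y":-0.06,"z":0,"roll":0},{"x":-0.02,"y":-0.14,"z":0,"roll":0},{"x":-0.03,"y":-0.22,"z":0,"roll":0},{"x":-0.035,"y":-0.28,"z":0,"roll":0},{"x":-0.035,"y":-0.305,"z":0,"roll":0},{"x":-0.035,"y":-0.305,"z":0,"roll":0},{"x":-0.035,"y":-0.305,"z":0.1,"roll":0},{"x":-0.035,"y":-0.305,"z":0.2,"roll":0},{"x":-0.035,"y":-0.305,"z":0.3,"roll":0},{"x":-0.035,"y":-0.305,"z":0.3,"roll":0}]' 0.3
python3 sauc.py
```

```text
t: 22.87
tool_pos: [505.6, -353.8, 100.1]
orientation: [-0.005, -0.001, 1.0, 0.005]
ft_force: [-1.2, 1.0, -1.1]
finger_gap: 78.2
grasp_force: 72.6
(np.int64(7063), 513, -371) [(np.int64(6944), 514, -370), (np.int64(6959), 512, -371), (np.int64(6993), 513, -370), (np.int64(7038), 514, -371), (np.int64(7063), 513, -371)] 25242 [ 507.3 -355.3  103.1]
```

```bash
python3 -m creep '[{"x":0,"y":0,"z":0.05,"roll":0},{"x":0,"y":0,"z":0.1,"roll":0},{"x":0,"y":0,"z":0.15,"roll":0},{"x":0,"y":0,"z":0.2,"roll":0},{"x":0,"y":0,"z":0.22,"roll":0},{"x":0,"y":0,"z":0.22,"roll":0},{"x":0,"y":0,"z":0.22,"roll":0},{"x":0,"y":0,"z":0.22,"roll":0},{"x":0,"y":0,"z":0.22,"roll":0},{"x":0,"y":0,"z":0.22,"roll":0}]' 0.3
python3 sauc.py; python3 -c "
from h import *
print(R()[1],manip.get_obs()['ft_force'])"
```

```text
t: 23.75
tool_pos: [510.0, -359.1, 41.1]
orientation: [0.001, -0.0, 1.0, -0.001]
ft_force: [0.8, 0.2, -0.5]
finger_gap: 77.9
grasp_force: 72.6
(np.int64(23961), 511, -369) [(np.int64(23765), 511, -370), (np.int64(23765), 512, -368), (np.int64(23876), 511, -368), (np.int64(23880), 512, -369), (np.int64(23961), 511, -369)] 25943 [ 509.9 -359.1   40.9]
[ 509.9450328  -359.11106893   40.89297436] [ 0.79851846 -0.96646815  0.08431049]
```

```bash
python3 -m creep '[{"x":0,"y":0,"z":0.015,"roll":0},{"x":0,"y":0,"z":0.03,"roll":0},{"x":0,"y":0,"z":0.045,"roll":0},{"x":0,"y":0,"z":0.06,"roll":0},{"x":0,"y":0,"z":0.072,"roll":0},{"x":0,"y":0,"z":0.083,"roll":0},{"x":0,"y":0,"z":0.092,"roll":0},{"x":0,"y":0,"z":0.097,"roll":0},{"x":0,"y":0,"z":0.097,"roll":0},{"x":0,"y":0,"z":0.097,"roll":0}]' 0.3
```

```text
t: 24.63
tool_pos: [509.4, -358.6, 10.8]
orientation: [-0.0, -0.0, 1.0, 0.0]
ft_force: [-0.2, -0.6, -1.3]
finger_gap: 77.8
grasp_force: 72.6
```

```bash
python3 -m creep '[{"x":0,"y":0,"z":0.002,"roll":0},{"x":0,"y":0,"z":0.004,"roll":0},{"x":0,"y":0,"z":0.006,"roll":0},{"x":0,"y":0,"z":0.008,"roll":0},{"x":0,"y":0,"z":0.01,"roll":0},{"x":0,"y":0,"z":0.012,"roll":0},{"x":0,"y":0,"z":0.013,"roll":0},{"x":0,"y":0,"z":0.013,"roll":0},{"x":0,"y":0,"z":0.013,"roll":0},{"x":0,"y":0,"z":0.013,"roll":0}]' 0.3
```

```text
t: 25.47
tool_pos: [510.5, -359.0, 9.2]
orientation: [0.001, -0.0, 1.0, -0.001]
ft_force: [-0.3, 2.0, 10.1]
finger_gap: 78.0
grasp_force: 73.7
```

```bash
python3 -m creep '[{"x":0,"y":0,"z":-0.003,"roll":0},{"x":0,"y":0,"z":-0.003,"roll":0},{"x":0,"y":0,"z":-0.003,"roll":0},{"x":0,"y":0,"z":-0.003,"roll":0},{"x":0,"y":0,"z":-0.003,"roll":0},{"x":0,"y":0,"z":-0.003,"roll":0},{"x":0,"y":0,"z":-0.003,"roll":0},{"x":0,"y":0,"z":-0.003,"roll":0},{"x":0,"y":0,"z":-0.003,"roll":0},{"x":0,"y":0,"z":-0.003,"roll":0}]' 0
python3 -m creep '[{"x":0,"y":0,"z":-0.02,"roll":0},{"x":0,"y":0,"z":-0.05,"roll":0},{"x":0,"y":0,"z":-0.08,"roll":0},{"x":0,"y":0,"z":-0.12,"roll":0},{"x":0,"y":0,"z":-0.18,"roll":0},{"x":0,"y":0,"z":-0.26,"roll":0},{"x":0,"y":0,"z":-0.36,"roll":0},{"x":0,"y":0,"z":-0.48,"roll":0},{"x":0,"y":0,"z":-0.6,"roll":0},{"x":0,"y":0,"z":-0.65,"roll":0}]' 0
python3 - <<'E'
from h import *
exec(open('sauc.py').read())
from scipy.optimize import differential_evolution as DE
m=cv2.inRange(h,(50,120,40),(85,255,255))
n,l,st,ce=cv2.connectedComponentsWithStats(m);i=1+np.argmax(st[1:,4]);m=l==i;print(st[i])
def pts(v):
    nn=np.array([v[2],v[3],np.sqrt(1-v[2]**2-v[3]**2)]);u=np.cross([0,1,0],nn);u/=np.linalg.norm(u);y=np.cross(nn,u);f=np.array([v[0],v[1],5.])
    g=lambda hh,r:[f+hh*nn+r*(np.cos(t)*u+np.sin(t)*y) for t in a]
    return np.array(g(66,30)+g(0,29)),np.array([f+hh*nn+r*y+e*u for hh in(37,63) for r in(25,50) for e in(-4,4)])
def cost(v):
    q=np.zeros(m.shape,np.uint8)
    for s in pts(v): cv2.fillConvexPoly(q,np.round(cv2.convexHull(proj(p,s).astype(np.float32))*16).astype(np.int32),1,shift=4)
    q=q>0;return -(q&m).sum()/(q|m).sum()
r=DE(cost,[(495,528),(-385,-352),(-.15,.15),(-.15,.15)],seed=1,maxiter=30,popsize=8);print("cup",r.x,r.fun)
E
```

```text
t: 26.3
tool_pos: [509.4, -358.6, 7.8]
orientation: [-0.0, -0.0, 1.0, 0.0]
ft_force: [0.3, -0.1, -0.1]
finger_gap: 85.3
grasp_force: 0.0
t: 27.13
tool_pos: [511.3, -360.1, 210.0]
orientation: [0.004, -0.0, 1.0, -0.003]
ft_force: [1.5, 0.0, 0.5]
finger_gap: 85.6
grasp_force: 0.0
(np.int64(7009), 512, -370) [(np.int64(6932), 511, -369), (np.int64(6944), 512, -369), (np.int64(6961), 512, -371), (np.int64(6973), 511, -370), (np.int64(7009), 512, -370)] 12961 [ 512.1 -360.8  211.5]
[ 211  133   86   69 3664]
cup [ 514.  -372.2   -0.     0. ] -0.9168989105649861
```

```bash
python3 -m creep '[{"x":0,"y":0.06,"z":-0.02,"roll":0},{"x":0,"y":0.16,"z":-0.05,"roll":0},{"x":-0.02,"y":0.28,"z":-0.08,"roll":0},{"x":-0.04,"y":0.4,"z":-0.08,"roll":0},{"x":-0.06,"y":0.52,"z":-0.08,"roll":0},{"x":-0.08,"y":0.65,"z":-0.08,"roll":0},{"x":-0.1,"y":0.78,"z":-0.08,"roll":0},{"x":-0.12,"y":0.9,"z":-0.08,"roll":0},{"x":-0.15,"y":1,"z":-0.08,"roll":0},{"x":-0.15,"y":1,"z":-0.08,"roll":0}]' 0.74
python3 -m creep '[{"x":0,"y":0.1,"z":0,"roll":0},{"x":0,"y":0.22,"z":0,"roll":0},{"x":0,"y":0.34,"z":0,"roll":0},{"x":0,"y":0.46,"z":0,"roll":0},{"x":0,"y":0.58,"z":0,"roll":0},{"x":0,"y":0.68,"z":0,"roll":0},{"x":0,"y":0.72,"z":0,"roll":0},{"x":0,"y":0.72,"z":0,"roll":0},{"x":0,"y":0.72,"z":0,"roll":0},{"x":0,"y":0.72,"z":0,"roll":0}]' 0.74
cat > kn.py <<'E'
from h import *
from fit import W,K
import io
from scipy.optimize import minimize_scalar
np.set_printoptions(precision=3,suppress=True)
shot('wk');r,p=R();w=manip.camera_params("wrist");c=np.load("c.npy")
h=cv2.cvtColor(cv2.imread("pics/wk.png"),cv2.COLOR_BGR2HSV)
m=cv2.inRange(h,(18,90,120),(26,200,255));n,l,st,ce=cv2.connectedComponentsWithStats(m)
m2=np.zeros_like(m)
for i in range(1,n):
    if st[i][4]>150:m2[l==i]=255
best=[]
for th in np.arange(-.15,1.6,.02):
    s=K(th,46);A=np.array([W(c,[78-rr*np.cos(th)-e*np.sin(th),-rr*np.sin(th)+e*np.cos(th),46]) for rr,e in((8,-6),(8,6),(66,6),(66,-6))])
    q=np.zeros_like(m);cv2.fillConvexPoly(q,np.round(proj(w,A)*16).astype(np.int32),1,shift=4)
    best.append((((q>0)&(m2>0)).sum()/max(1,(q>0).sum()),th))
print("TCP",p,"theta",sorted(best)[::-1][:3]);print(r)
E
python3 kn.py | tail -5
```

```text
t: 28.02
tool_pos: [553.9, -51.8, 226.7]
orientation: [-0.0, -0.003, 1.0, 0.002]
ft_force: [-0.6, -0.1, 0.1]
finger_gap: 22.3
grasp_force: 0.0
t: 28.85
tool_pos: [553.8, 155.8, 226.7]
orientation: [-0.0, 0.0, 1.0, -0.001]
ft_force: [0.0, -0.6, 0.0]
finger_gap: 22.3
grasp_force: 0.0
mouth [526.3 234.1 113.7] foot [559.3 234.2  56.6]
TCP [553.927 155.604 226.777] theta [(np.float64(0.8881431767337807), np.float64(1.2499999999999993)), (np.float64(0.8729569093610698), np.float64(1.2299999999999993)), (np.float64(0.8666164280331575), np.float64(1.2699999999999994))]
[[-1.     0.001 -0.001]
 [ 0.001  1.    -0.001]
 [ 0.001 -0.001 -1.   ]]
```

```bash
python3 -m creep '[{"x":-0.005,"y":0.016,"z":0,"roll":-0.035},{"x":-0.005,"y":0.016,"z":0,"roll":-0.07},{"x":-0.005,"y":0.016,"z":0.03,"roll":-0.105},{"x":-0.005,"y":0.016,"z":0.09,"roll":-0.14},{"x":-0.005,"y":0.016,"z":0.15,"roll":-0.14},{"x":-0.005,"y":0.016,"z":0.21,"roll":-0.14},{"x":-0.005,"y":0.016,"z":0.26,"roll":-0.14},{"x":-0.005,"y":0.016,"z":0.3,"roll":-0.14},{"x":-0.005,"y":0.016,"z":0.3,"roll":-0.14},{"x":-0.005,"y":0.016,"z":0.3,"roll":-0.14}]' 0.74
```

```text
t: 29.73
tool_pos: [555.4, 160.6, 136.5]
orientation: [-0.001, -0.218, 0.976, -0.0]
ft_force: [0.5, 0.8, 0.5]
finger_gap: 22.5
grasp_force: 0.0
```

```bash
python3 -m creep '[{"x":0.006,"y":0.017,"z":0.01,"roll":0},{"x":0.012,"y":0.034,"z":0.02,"roll":0.005},{"x":0.022,"y":0.055,"z":0.033,"roll":0.015},{"x":0.033,"y":0.076,"z":0.047,"roll":0.028},{"x":0.04,"y":0.11,"z":0.064,"roll":0.05},{"x":0.047,"y":0.146,"z":0.08,"roll":0.073},{"x":0.044,"y":0.183,"z":0.092,"roll":0.092},{"x":0.04,"y":0.22,"z":0.103,"roll":0.112},{"x":0.03,"y":0.25,"z":0.108,"roll":0.127},{"x":0.023,"y":0.278,"z":0.113,"roll":0.14}]' 0.74
python3 kn.py|tail -4
```

```text
t: 30.57
tool_pos: [513.5, 235.7, 103.6]
orientation: [0.001, 0.001, 1.0, 0.0]
ft_force: [0.6, -0.5, 0.9]
finger_gap: 21.8
grasp_force: 0.3
TCP [513.326 236.981 103.491] theta [(np.float64(0.6116173120728929), np.float64(0.009999999999999926)), (np.float64(0.5846039419858684), np.float64(-0.010000000000000064)), (np.float64(0.5475299401197605), np.float64(0.029999999999999916))]
[[-1.     0.002  0.001]
 [ 0.002  1.     0.002]
 [-0.001  0.002 -1.   ]]
```

```bash
python3 -m creep '[{"x":0,"y":-0.014,"z":0,"roll":0},{"x":0,"y":-0.014,"z":0,"roll":0},{"x":0,"y":-0.014,"z":0,"roll":0},{"x":0,"y":-0.014,"z":0,"roll":0},{"x":0,"y":-0.014,"z":0,"roll":0},{"x":0,"y":-0.014,"z":0,"roll":0},{"x":0,"y":-0.014,"z":0,"roll":0},{"x":0,"y":-0.014,"z":0,"roll":0},{"x":0,"y":-0.014,"z":0,"roll":0},{"x":0,"y":-0.014,"z":0,"roll":0}]' 0.74
```

```text
t: 31.45
tool_pos: [513.8, 230.4, 103.0]
orientation: [-0.0, -0.0, 1.0, 0.0]
ft_force: [0.3, -0.3, 0.6]
finger_gap: 22.3
grasp_force: 0.0
```

```bash
python3 -m creep '[{"x":0.002,"y":-0.003,"z":0,"roll":0},{"x":0.002,"y":-0.003,"z":0,"roll":0},{"x":0.002,"y":-0.003,"z":0,"roll":0},{"x":0.002,"y":-0.003,"z":0,"roll":0},{"x":0.002,"y":-0.003,"z":0,"roll":0},{"x":0.002,"y":-0.003,"z":0,"roll":0},{"x":0.002,"y":-0.003,"z":0,"roll":0},{"x":0.002,"y":-0.003,"z":0,"roll":0},{"x":0.002,"y":-0.003,"z":0,"roll":0},{"x":0.002,"y":-0.003,"z":0,"roll":0}]' 0.9
python3 -m creep '[{"x":0,"y":0,"z":0,"roll":0},{"x":0,"y":0,"z":0,"roll":0},{"x":0,"y":0,"z":0,"roll":0},{"x":0,"y":0,"z":0,"roll":0},{"x":0,"y":0,"z":0,"roll":0},{"x":0,"y":0,"z":-0.1,"roll":0},{"x":0,"y":0,"z":-0.2,"roll":0},{"x":0,"y":0,"z":-0.3,"roll":0},{"x":0,"y":0,"z":-0.4,"roll":0},{"x":0,"y":0,"z":-0.45,"roll":0}]' 0.72
python3 -m creep '[{"x":0,"y":0,"z":-0.1,"roll":0},{"x":0,"y":0,"z":-0.15,"roll":0},{"x":-0.1,"y":0,"z":-0.15,"roll":0},{"x":-0.15,"y":0,"z":-0.15,"roll":0},{"x":-0.15,"y":0,"z":-0.15,"roll":0},{"x":-0.15,"y":0,"z":-0.15,"roll":0},{"x":-0.15,"y":0,"z":-0.15,"roll":0},{"x":-0.15,"y":0,"z":-0.15,"roll":0},{"x":-0.15,"y":0,"z":-0.15,"roll":0},{"x":-0.15,"y":0,"z":-0.15,"roll":0}]' 0.72
python3 kn.py|tail -4; python3 - <<'E'
from h import *
np.set_printoptions(precision=1,suppress=True)
for n in ("top","scene"):
    b=cv2.imread(f"pics/{n}0.png");im=manip.camera(n);cv2.imwrite(f"pics/{n}2.png",im[:,:,::-1])
    for nm,lo,hi in(("green",(50,120,40),(80,255,255)),("blue",(95,80,60),(112,255,255)),("yellow",(24,150,120),(32,255,255)),("red",(0,190,90),(6,255,255))):
        for tag,x in(("old",b),("new",im[:,:,::-1].copy())):
            m=cv2.inRange(cv2.cvtColor(x,cv2.COLOR_BGR2HSV),lo,hi);k,l,st,ce=cv2.connectedComponentsWithStats(m)
            print(n,nm,tag,[(int(st[i][4]),*ce[i].round(1)) for i in range(1,k) if st[i][4]>60])
E
```

```text
t: 32.28
tool_pos: [513.6, 229.7, 103.2]
orientation: [0.0, -0.0, 1.0, 0.0]
ft_force: [2.5, 0.9, 0.8]
finger_gap: 11.4
grasp_force: 58.6
t: 33.12
tool_pos: [514.6, 229.9, 242.0]
orientation: [0.003, -0.0, 1.0, 0.001]
ft_force: [0.6, 0.8, 0.0]
finger_gap: 24.2
grasp_force: 0.0
t: 33.95
tool_pos: [557.5, 229.6, 283.2]
orientation: [-0.0, -0.001, 1.0, 0.0]
ft_force: [-0.6, 0.0, 0.1]
finger_gap: 24.0
grasp_force: 0.0
TCP [557.622 229.648 283.207] theta [(np.float64(0.894919168591224), np.float64(0.029999999999999916)), (np.float64(0.8915801614763552), np.float64(0.049999999999999906)), (np.float64(0.8578034682080925), np.float64(0.0699999999999999))]
[[-1.    -0.001 -0.   ]
 [-0.001  1.     0.   ]
 [ 0.     0.    -1.   ]]
top green old [(230, np.float64(186.9), np.float64(158.2)), (162, np.float64(146.0), np.float64(194.5))]
top green new [(422, np.float64(384.3), np.float64(171.5))]
top blue old [(1779, np.float64(347.0), np.float64(41.3)), (1663, np.float64(379.8), np.float64(173.4)), (3127, np.float64(367.7), np.float64(267.3))]
top blue new [(1768, np.float64(347.1), np.float64(41.2)
[... 2585 characters left out ...]
at64(267.7)), (2665, np.float64(200.4), np.float64(293.1)), (127, np.float64(428.7), np.float64(286.3)), (76, np.float64(358.8), np.float64(289.9))]
scene red new [(399, np.float64(416.3), np.float64(15.0)), (1043, np.float64(53.8), np.float64(96.6)), (121, np.float64(169.0), np.float64(146.9)), (256, np.float64(178.3), np.float64(176.7)), (91, np.float64(130.8), np.float64(178.3)), (142, np.float64(283.3), np.float64(189.5)), (276, np.float64(261.1), np.float64(213.2)), (324, np.float64(47.3), np.float64(225.0)), (442, np.float64(436.4), np.float64(264.8)), (337, np.float64(377.2), np.float64(267.9)), (2670, np.float64(200.4), np.float64(293.1)), (102, np.float64(356.1), np.float64(290.0))]
```

```bash
python3 -c "
from workcell import manip
print(manip.hand_in())"
```

```text
the job is handed in; nothing more can be done
None
```

The job is handed in at about 34 s: by my last camera measurements the green cup stands upright about 3 mm from the middle of the blue saucer, its keeper is back within about 0.03 rad of where it lay, and nothing else I could check in the images had moved.

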